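# Load a blank into the V-rail of a drill stand, home against its length stop

### The arm

A 6-joint arm with a two-finger parallel gripper is mounted at the origin on the work surface. World frame = base frame: x ahead of the robot, y to its left, z up, the work surface at z = 0. Lengths are in mm, angles in degrees, forces in N, time in s.
With the tool pointing down it reaches from about 350 to 800 mm from the base axis. Payload 7.3 kg.
Tool frame: the origin (TCP) lies at the very end of the fingers, on their centre line; the grasp point (between the pads) lies 19 mm behind it; z points along the fingers, y is the line along which they close (so a half turn about z gives the same grasp; the last joint's range is limited). The gripper opens to 85 mm and grips with 20 to 120 N. Pads are 22 mm wide; open, the fingers measure 114 mm over their backs; the gripper's body (76 mm by 85 mm) begins 54 mm behind the grasp point. The pads swing forward as they close: fully open they stand 13 mm farther back than shut.
Start: joints at [55.749, 19.595, 87.324, -0, 73.075, -8.365], TCP at [229.197, 472.351, 208.822] pointing down, gripper open.
Joint ranges: [-145.02, 145.02], [-44.19, 115.74], [2.07, 154.8], [-57.11, 237.11], [16.16, 152.29], [-177.93, 177.93]. Speed limits (degrees/s): [147.25, 147.25, 180, 180, 180, 180].

### API

Orientations are given as [roll, pitch, yaw] about the fixed x, y, z axes, in that order (R = Rz(yaw) Ry(pitch) Rx(roll)).
In Python, from station import bot, optics, nets gives the robot as it stands.
- The arm moves only by the tool play_rows, never from a script. Its argument "deltas" is text: rows parted by semicolons, each of 7 numbers parted by spaces: the shift along the tool's x, y, z in m, then the turn, a rotation vector about the tool's x, y, z in rad, then the closure, from 0 (fully open) to 1 (shut). In form: tx ty tz ax ay az fingers; .... A call has 1 to 8 rows; each row shifts and turns the commanded pose from where the row before left it, along the tool's axes as they then stand; what a row does not reach is not made up. A row lasts 1/10 s, in which the tool goes at most 50 mm and 8.59 degrees, less where a joint would pass 70% of its speed; a pose out of reach is approached as far as the arm can. A call is refused whole if a number of a shift passes 0.05 or a number of a turn 0.15, either way. A call with a gripper value outside its range is refused whole. The fingers move at their own pace and stop on an object; "grip_force" is the grip in N (left out, the last holds). Time passes only in rows, so rows that do not move let the fingers close. It gives the time, the measured TCP pose, the force, the opening and the grip force at its end, in the units of the state.
- bot.get_obs(): the state, without advancing time (a new reading comes with each control period).
- optics.camera(name): name is "side" or "top" or "wrist"; returns a dict with "frame" (420x560x3 uint8, red, green, blue), "range_z" (420x560 float32, mm along the optical axis (not along the pixel's ray), 0 where there is no reading), "mtx" (3x3 intrinsics, pixels), "distortion" ([k1, k2, p1, p2, k3] as OpenCV has them; the pictures are not rectified), "R" (3x3) and "t" (3): a world point X has camera coordinates R X + t. Camera axes: x right, y down, z forward; pixel columns grow to the right and rows downward; lengths in mm; the calibration is good to about 2 mm. A picture is of the moment at which its call begins.
- bot.close_job(): hands the job in; it is judged then, once.
Trained networks look in a picture, given as the dict that the camera call returned (one of the last four; its "shot" number tells which), for a name from the list of things; names that differ only in an ending like _2 or _b are one class to them, and where a whole thing is asked for, a point or a joint stands for the part that bears it (a point fixed in the world has none). Each returns a list of dicts, best first, with "conf" (0 to 1); they miss things now and then, are a little off and sometimes report something else, mostly with a low value. They report only what shows in the picture. A call takes as long as a camera call. They do not tell look-alikes from the thing itself.
- nets.find_in(picture, query): "extent" ([left, top, right, bottom] in pixels, round what is visible of it).
- nets.regions_of(picture, query): "mask" (420x560 bool, what is visible of it) and "extent" ([left, top, right, bottom] in pixels, round what is visible of it).
- nets.tip_of(picture, query): "point" ([column, row] in pixels: a listed point, or the origin of a listed thing).
The state is a dict: "time_s": time; "joint_pos": joint angles; "qvel": joint speeds; "effort": joint torques, N m; "tcp_pos": TCP position; "tcp_rot": TCP orientation; "ft_force": force on the tool from outside, world axes, zero at the start; "ft_torque": the same for the moment, N m; "width": finger opening in mm; "finger_force": force on a finger pad.
Only numpy, scipy, OpenCV 4.12 (cv2) and the standard library are available. Lean on these libraries where they do the work, as an engineer would, in place of code of your own. Each camera call takes 0.05 s, during which the arm holds its last target. There are 200 camera calls.

### The job

Load the silver aluminium blank into the drill stand for cross-drilling: take it from the wooden rack, lay it in the near, open part of the V-rail, then slide it along the groove, under the drill and the spring plunger of the stirrup, until you feel it press on the brass length stop with some 5 to 10 N over and above the drag. Leave it lying there against the stop, never pressing the stop with more than 15 N and not leaning on the drill head. Leave the brass blank, oil bottle, tape measure and phone where they are.

Things in the scene. Friction and masses are not known exactly. Their poses are not given: they have to be found in the camera images.
- alu_blank: Silver-grey aluminium rod, 28 mm in diameter and 90 mm long, about 150 g (may vary by a third), flat ends. Origin at its centre, x along its axis (the two ends are alike). It starts lying in one of the two grooves of the rack.
- brass_blank: Yellow brass rod of the same size, 470 g, lying in the other groove of the rack. Leave it (allowed to shift up to 15 mm). Origin at its centre, x along its axis.
- rack: Plywood board 100 x 150 x 8 mm with two wooden V-rails along its x, each 60 mm long and 26 mm wide, centred at y = +45 and -45 mm. A blank in them lies along the board's x with its axis 33.8 mm above the bench. Fixed. Origin under the board's centre, on the bench.
- stand: Fixed drill stand. Origin on the bench under the drill's axis; x is the direction in which the blank is pushed (away from the robot), z up. Grey base plate 12 mm thick, x -135 to 110, y -50 to 100 mm. Steel column 22 mm thick, 362 mm tall, at x = 20, y = 78 mm.
- rail_entry (a point): Near end of the stand's steel V-rail, at the height of the axis of a blank lying in it (53.8 mm above the bench); axes as the stand's. The rail runs from here 223 mm along x. It is 26 mm wide, its top 8.8 mm below this point, its 90 degree groove 22 mm wide and 11 mm deep. It is open above for the first 100 mm. A lying blank's top is 14 mm above this point.
- plunger: Spring plunger in a steel stirrup that bridges the rail (16 mm long along x, legs 46 mm apart, bar underside 86 mm above the bench). Origin: centre of its ball nose, 16 mm in diameter, which reaches 2 mm below a blank's top. The blank's front lifts it with a short rise in force; then it presses on the blank with 6 to 7 N and drags (friction varies), well before the stop.
- drill_head: Rotary tool in its holder, frame as the stand's, fixed, raised. Heights above the bench: chuck 16 mm thick from 94 mm, nose from 108 mm widening to 44 mm diameter at 120 mm, blue body 45 mm thick from 168 to 303 mm, clamp ring 54 mm thick at 190 to 212 mm, cap to 333 mm, arm towards +y. Push it with no more than 4 N.
- bit_tip (a point): Tip of the 3 mm drill bit, 78 mm above the bench, 10 mm over a blank. A blank at home has its near end only 4 to 12 mm short of the drill axis, under the overhang of the tool: an upright gripper meets the tool there; one leaning back towards the robot, fingertips leading (30 to 45 degrees), does not.
- stop: Length stop: screw with a flat brass face 18 mm in diameter, rigidly locked. Origin at the centre of that face, on the axis of a blank lying in the rail; x is the stand's x, so a blank at home has its centre at x = -45 mm here. It is set anywhere from 78 to 86 mm along the stand's x. Push 5 to 10 N beyond the drag to seat it, for a moment; over 15 N spoils its setting.
- oil_bottle: Small upright plastic bottle with red cap, 32 mm in diameter, 75 mm tall, to the right of the stand. Leave it. Origin under its centre.
- tape_measure: Black tape measure 64 x 64 x 30 mm, right of the near end of the stand. Leave it. Origin under its centre.
- phone: Phone 145 x 70 x 9 mm lying beyond the rack. Leave it. Origin under its centre.
Mind the look-alikes: they are no part of the job. What is shaped like the alu_blank but orange is not meant.

How it is judged:
By the outcome, as a careful person would: the job done as asked, in the order asked, and still so for the second after the job is handed in, with the robot touching nothing.
It also fails if it takes over 67 s, if anything falls off the work surface, if the arm or the gripper's body presses on something with over 40 N, if the wrist force passes 120 N, or if a joint passes its speed limit or range.

## Working session

There is one attempt and no reset: what is moved stays moved. The work goes in short steps, Python scripts to look and compute and a tool call to move; the robot and the scene stay as the last step left them, time stands still between calls to the robot, and variables do not carry over. Pictures are saved under pics/ and viewed, at most 10 in all, crops included, and the job is handed in when it is done.

Besides the shell and the picture viewer there is one more tool, called as name(argument=value, ...), one argument or row to a line, values as JSON. play_rows: Moves the arm, as the interface text tells. Its arguments: {"type":"object","properties":{"deltas":{"type":"string"},"grip_force":{"type":"number"}},"required":["deltas"]}

```bash
mkdir -p pics; cat > h.py <<'E'
import numpy as np, cv2
from station import bot, optics, nets
def world(p,uv,z=None):
    """pixel -> world: on plane z=const if z given, else by depth"""
    n=cv2.undistortPoints(np.array([[uv]],float),p["mtx"],np.array(p["distortion"]))[0,0]
    R=np.array(p["R"]);t=np.array(p["t"]);d=R.T@np.r_[n,1];c=-R.T@t
    if z is None: s=p["range_z"][int(round(uv[1])),int(round(uv[0]))]
    else: s=(z-c[2])/d[2]
    return c+s*d
def cloud(p,mask):
    v,u=np.nonzero(mask&(p["range_z"]>0))
    n=cv2.undistortPoints(np.stack([u,v],1)[:,None].astype(float),p["mtx"],np.array(p["distortion"]))[:,0]
    s=p["range_z"][v,u][:,None]
    return (np.c_[n,np.ones(len(n))]*s-np.array(p["t"]))@np.array(p["R"])
def save(p,n): cv2.imwrite("pics/"+n,cv2.cvtColor(p["frame"],cv2.COLOR_RGB2BGR))
E
python3 - <<'E'
from h import *
np.set_printoptions(precision=1,suppress=True)
print(bot.get_obs())
for c in("top","side"):
    p=optics.camera(c);save(p,c+"1.png");print(c,-np.array(p["R"]).T@p["t"])
    for q in["alu_blank","brass_blank","rack","stand","rail_entry","plunger","bit_tip","stop","drill_head","oil_bottle","tape_measure","phone"]:
        for r in nets.tip_of(p,q)[:3]:
            print(q,round(r["conf"],2),np.round(r["point"],1),world(p,r["point"]))
E
```

```text
{'time_s': 0.0, 'joint_pos': array([55.7, 19.6, 87.4,  0. , 73.1, -8.4]), 'qvel': array([-0.,  0.,  0.,  0.,  0., -0.]), 'effort': array([  0. , -43.4, -24.6,  -0. ,   0. ,   0. ]), 'tcp_pos': array([228.9, 472. , 208.1]), 'tcp_rot': array([-179.9,   -0. ,  154.1]), 'ft_force': array([-0.6, -0.3, -0.2]), 'ft_torque': array([-0., -0.,  0.]), 'finger_force': 0.0, 'width': 85.30403537794943}
top [509.2  64.8 869.2]
alu_blank 0.9 [173.5 236.4] [490.5 291.8  48.9]
alu_blank 0.83 [117.1 259.7] [442.2 416.3  29.4]
alu_blank 0.67 [348.5 172.7] [620.8 -77.4  45.8]
brass_blank 0.56 [214.8 239.8] [482.2 206.2  47.7]
rack 0.59 [196.2 234.5] [493.1 253.2   9.7]
stand 0.97 [348.6 173.5] [619.1 -77.7  45.1]
rail_entry 0.61 [340.2 232.9] [492.3 -63.6   2.4]
plunger 0.53 [213.7 239.2] [483.5 208.4  48.1]
stop 0.44 [359.6 132.1] [ 710.5 -105.2   35.5]
drill_head 0.65 [350.7 175.2] [616.1 -83.1  39.7]
drill_head 0.41 [344.5 232.3] [494.1 -67.4  39.1]
drill_head 0.34 [350.7 173.3] [620.2 -83.1  39.8]
oil_bottle 0.78 [403.2 178.9] [ 605.7 -192.6   51.7]
tape_measure 0.91 [408.4 228.3] [ 500.7 -207.2   31.9]
phone 0.97 [172.2 127.2] [731.1 306.4   8.8]
side [868.5 839.2 955.3]
alu_blank 0.94 [337.8 280.8] [489.8 302.2  45.9]
alu_blank 0.82 [387.3 275.4] [354.1 315.6  21.7]
alu_blank 0.6 [375.  318.8] [446.6 418.   28. ]
brass_blank 0.92 [323.4 253.6] [487.9 213.4  45.1]
rack 0.92 [325.2 275.2] [496.8 253.1   7.7]
rack 0.7 [262.6 163.1] [ 511.9 -188.8   28.1]
stand 0.75 [235.  199.4] [651.9 -14.   78.8]
stand 0.31 [283.4 181.3] [ 468.6 -117.6   -0. ]
rail_entry 0.69 [278.9 183.7] [501.6 -72.1  40. ]
bit_tip 0.6 [234.4 180.6] [ 610.9 -168.6    1.3]
bit_tip 0.33 [322.6 252. ] [488.  208.5  45.8]
stop 0.41 [207.4 191.1] [ 707.4 -113.    37.5]
drill_head 0.27 [265.2 162.5] [ 504.1 -186.5   30.3]
tape_measure 0.75 [264.8 162.5] [ 505.3 -186.9   30.3]
phone 0.83 [243.1 321.3] [733.8 311.3  11.1]
```

```bash
python3 - <<'E'
import cv2
a=cv2.imread('pics/top1.png');cv2.imwrite('pics/top1c.png',cv2.resize(a[90:310,80:440],None,fx=2.2,fy=2.2,interpolation=3))
a=cv2.imread('pics/side1.png');cv2.imwrite('pics/side1c.png',cv2.resize(a[60:350,150:430],None,fx=2,fy=2,interpolation=3))
E
```

```text
(no output)
```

View pics/top1c.png

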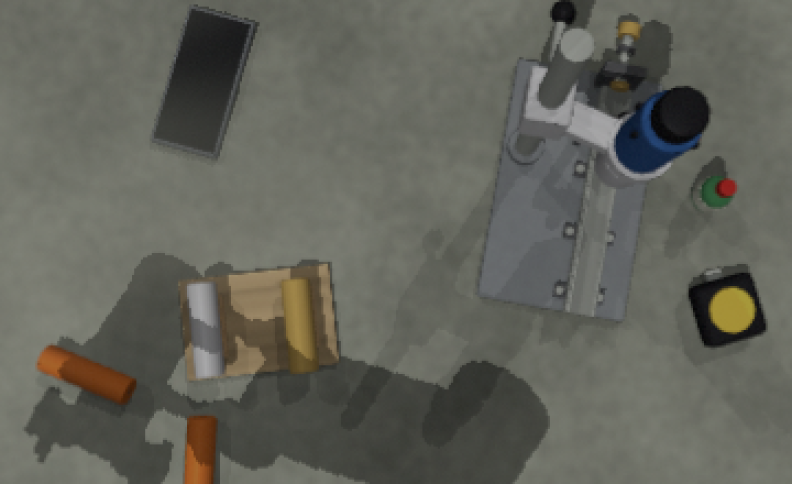

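View pics/side1c.png

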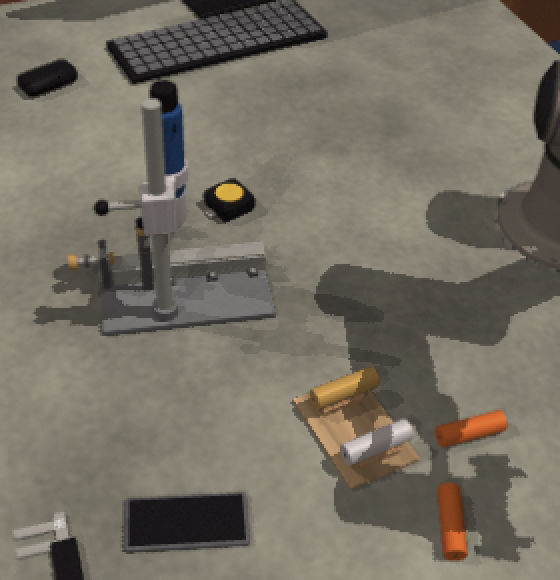

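Candidates shaped like the blank, in top-image pixels: silver (173,236), brass (215,240), orange (117,260) and orange (171,290). The silver rod, in the left groove of the rack, is the alu_blank because of its colour. The crop above confirms it. Next I'll measure it and the rail.

```bash
python3 - <<'E'
from h import *
np.set_printoptions(precision=1,suppress=True)
for c in("top","side"):
    p=optics.camera(c);C=cloud(p,np.ones((420,560),bool))
    for r in nets.regions_of(p,"alu_blank")[:3]:
        P=cloud(p,r["mask"])
        m=np.median(P,0); 
        print(c,"alu cand",r["conf"],r["mask"].sum(),m,P[:,2].max())
        P=P[(P[:,2]>30)]
        if len(P)<20: continue
        rect=cv2.minAreaRect(P[:,:2].astype(np.float32)); print("  rect",rect)
    def sel(x0,x1,y0,y1,z0,z1):
        return C[(C[:,0]>x0)&(C[:,0]<x1)&(C[:,1]>y0)&(C[:,1]<y1)&(C[:,2]>z0)&(C[:,2]<z1)]
    B=sel(440,800,-200,80,8,16); print(c,"base",len(B),cv2.minAreaRect(B[:,:2].astype(np.float32)))
    Rl=sel(440,640,-120,-20,30,50)
    for x in range(480,600,12):
        s=Rl[abs(Rl[:,0]-x)<6]
        if len(s): print("  rail",x,len(s),s[:,1].min(),s[:,1].max(),s[:,1].mean(),np.percentile(s[:,2],95),s[:,0].min())
    D=sel(560,760,-160,0,200,330)
    for z in(180,240,290,320): 
        s=sel(560,760,-180,60,z-8,z+8); print("  z",z,len(s),s.min(0) if len(s) else 0,s.max(0) if len(s) else 0)
E
```

```text
top alu cand 0.9 578 [354.  304.3  27.2] 32.19182616135115
  rect ((350.6549377441406, 306.260498046875), (12.385552406311035, 86.3661117553711), 85.94324493408203)
top alu cand 0.75 568 [441.2 414.   27.2] 32.95327464972307
  rect ((439.7373962402344, 416.67803955078125), (85.4508056640625, 14.059662818908691), 67.57051849365234)
top alu cand 0.58 580 [483.  292.7  47. ] 53.12952799038532
  rect ((483.54632568359375, 295.182373046875), (89.54228973388672, 27.240489959716797), 5.1794209480285645)
top base 3790 ((606.5180053710938, -103.136474609375), (235.37950134277344, 254.19921875), 79.31243896484375)
  rail 492 29 -78.75476502827769 -51.132652802774416 -68.07678370668675 46.054333037010736 492.4970402588607
  rail 504 87 -80.9446079910041 -50.605597636514474 -65.84729491213632 47.68955568719054 498.957398486716
  rail 516 73 -83.53658644056912 -53.274207711857045 -67.96948851803764 47.51306305781361 511.5919331001359
  rail 528 87 -85.8963200163545 -55.3071674006997 -70.22737298010213 47.64980345332712 522.1584176803899
  rail 540 85 -88.16194920781653 -57.517301967827336 -72.654
[... 1563 characters left out ...]
9554519076 -72.1257683640267 46.56877206037428 534.3227177091338
  rail 552 39 -88.58478058762233 -59.56528205716151 -72.52609684999453 46.317877570889365 546.0537183291256
  rail 564 44 -92.69169168377714 -61.43683177761866 -77.39045687726696 46.142086390574455 558.0034777577946
  rail 576 43 -94.55819054360525 -62.11806686325202 -78.08030853524981 45.74757839229732 570.4419155412187
  rail 588 40 -96.07412178046528 -65.13197204427294 -79.8395924463201 45.444166004124085 582.583914873274
  z 180 74 [607.  -83.4 173. ] [684.6   5.7 187.6]
  z 240 198 [608.3 -80.5 232.2] [685.8   6.5 247.7]
  z 290 110 [608.8 -81.8 282. ] [672.6  -4.9 297.9]
  z 320 114 [612.2 -95.4 312.3] [673.1  -4.9 327.9]
```

```bash
cat >> h.py <<'E'
from scipy.spatial.transform import Rotation as Ro
def Rt(yaw,tilt):
    """tool leaning back by tilt, fingertips leading along yaw"""
    a,t=np.radians(yaw),np.radians(tilt);d=np.array([np.cos(a),np.sin(a),0]);k=np.array([0,0,1])
    z=np.sin(t)*d-np.cos(t)*k;x=-np.cos(t)*d-np.sin(t)*k
    return Ro.from_matrix(np.c_[x,np.cross(z,x),z]),d
def pose(o): return np.array(o["tcp_pos"]),Ro.from_euler("xyz",o["tcp_rot"],degrees=True)
def rows(P,R,P2,R2,n,g):
    rv=(R.inv()*R2).as_rotvec();out=[]
    rv=np.round(rv/n,4)
    for i in range(n):
        T=np.round(R.inv().apply((P2-P)/(n-i)),4-0 if 0 else 1);P=P+R.apply(T);R=R*Ro.from_rotvec(rv)
        out.append(" ".join("%.4g"%v for v in [*(T/1000),*rv,g]))
    print("; ".join(out));return P,R
E
python3 - <<'E'
from h import *
o=bot.get_obs();P,R=pose(o)
R2,d=Rt(5.6,40)
g=np.array([484,296,33.8])-22*d; T=g+12*R2.as_matrix()[:,2]
print(T); 
rows(P,R,T+[0,0,90],R2,8,0)
print(R2.inv().apply([0,0,-10]))
E
```

```text
[469.7816353  294.60587715  24.60746668]
-0.0368 -0.0069 0.0118 -0.024 -0.085 -0.0659 0; -0.0351 -0.0095 0.0146 -0.024 -0.085 -0.0659 0; -0.033 -0.0122 0.0173 -0.024 -0.085 -0.0659 0; -0.0306 -0.0147 0.0197 -0.024 -0.085 -0.0659 0; -0.0277 -0.0171 0.0217 -0.024 -0.085 -0.0659 0; -0.0246 -0.0194 0.0235 -0.024 -0.085 -0.0659 0; -0.0212 -0.0215 0.025 -0.024 -0.085 -0.0659 0; -0.0175 -0.0234 0.0261 -0.024 -0.085 -0.0659 0
[6.4278761  0.         7.66044443]
```

play_rows(
  deltas="-0.0368 -0.0069 0.0118 -0.024 -0.085 -0.0659 0; -0.0351 -0.0095 0.0146 -0.024 -0.085 -0.0659 0; -0.033 -0.0122 0.0173 -0.024 -0.085 -0.0659 0; -0.0306 -0.0147 0.0197 -0.024 -0.085 -0.0659 0; -0.0277 -0.0171 0.0217 -0.024 -0.085 -0.0659 0; -0.0246 -0.0194 0.0235 -0.024 -0.085 -0.0659 0; -0.0212 -0.0215 0.025 -0.024 -0.085 -0.0659 0; -0.0175 -0.0234 0.0261 -0.024 -0.085 -0.0659 0",
)

```text
time_s: 2.3
tcp_pos: [466.9, 300.0, 134.6]
tcp_rot: [179.6, 36.7, -175.6]
ft_force: [2.8, -2.1, 1.8]
width: 85.7
finger_force: 0.0
```

play_rows(
  deltas="0 0 0 0 0 0 0; 0 0 0 0 0 0 0; 0 0 0 0 0 0 0",
)

```text
time_s: 2.6
tcp_pos: [469.1, 301.4, 138.0]
tcp_rot: [179.7, 37.0, -175.5]
ft_force: [0.6, 0.8, -0.4]
width: 85.5
finger_force: 0.0
```

```bash
python3 - <<'E'
from h import *
np.set_printoptions(precision=1,suppress=True)
o=bot.get_obs();P,R=pose(o);print(P,o["tcp_rot"],o["joint_pos"],o["ft_force"])
p=optics.camera("wrist");save(p,"w1.png");C=cloud(p,np.ones((420,560),bool))
for r in nets.regions_of(p,"alu_blank")[:3]:
    Q=cloud(p,r["mask"]);Q=Q[(Q[:,2]>38)&(Q[:,2]<60)]
    if len(Q)>50: print(r["conf"],r["extent"],cv2.minAreaRect(Q[:,:2].astype(np.float32)),np.percentile(Q[:,2],98))
R2,d=Rt(5.6,40)
g=np.array([484,296,33.8])-22*d; T=g+12*R2.as_matrix()[:,2]
rows(P,R,T,R2,4,0)
E
```

```text
[469.1 301.4 138. ] [ 179.7   37.  -175.5] [ 35.4  16.8 118.1 -57.1  21.2  -9.3] [ 0.6  0.8 -0.4]
0.97 [241.5, 58.7, 289.0, 186.1] ((483.0604553222656, 296.6828308105469), (90.67770385742188, 26.821352005004883), 5.801942825317383) 49.140031811369376
0.0171 -0.0018 0.0226 -0.0015 -0.0129 -0.0039 0; 0.0173 -0.0018 0.0224 -0.0015 -0.0129 -0.0039 0; 0.0176 -0.0018 0.0222 -0.0015 -0.0129 -0.0039 0; 0.018 -0.0018 0.022 -0.0015 -0.0129 -0.0039 0
```

View pics/w1.png

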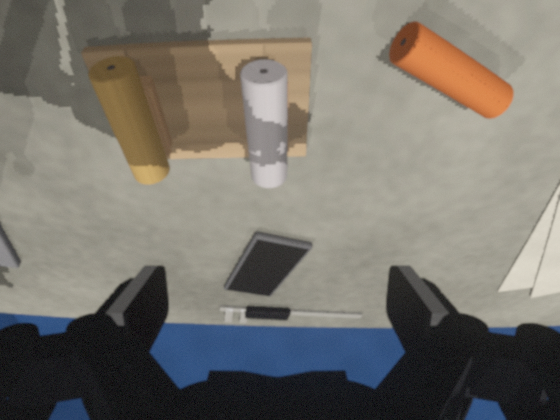

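The leaning pose puts joint 4 at its limit here, so I'll pick and lay upright and lean only for the push.

```bash
python3 - <<'E'
from h import *
o=bot.get_obs();P,R=pose(o)
R2,d=Rt(5.7,0)
g=np.array([483.5,296.2,33.8])-22*d; T=g+12*R2.as_matrix()[:,2]; print(T)
rows(P,R,T+[0,0,60],R2,6,0)
E
```

```text
[461.60877746 294.01496551  21.8       ]
0.0067 -0.0012 0.0067 -0.0001 0.1077 -0.003 0; 0.0059 -0.0012 0.0074 -0.0001 0.1077 -0.003 0; 0.0051 -0.0012 0.0079 -0.0001 0.1077 -0.003 0; 0.0042 -0.0012 0.0085 -0.0001 0.1077 -0.003 0; 0.0033 -0.0012 0.0088 -0.0001 0.1077 -0.003 0; 0.0023 -0.0012 0.0092 -0.0001 0.1077 -0.003 0
```

play_rows(
  deltas="0.0067 -0.0012 0.0067 0 0.1077 -0.003 0; 0.0059 -0.0012 0.0074 0 0.1077 -0.003 0; 0.0051 -0.0012 0.0079 0 0.1077 -0.003 0; 0.0042 -0.0012 0.0085 0 0.1077 -0.003 0; 0.0033 -0.0012 0.0088 0 0.1077 -0.003 0; 0.0023 -0.0012 0.0092 0 0.1077 -0.003 0; 0 0 0 0 0 0 0; 0 0 0 0 0 0 0",
)

```text
time_s: 3.5
tcp_pos: [468.5, 289.0, 88.4]
tcp_rot: [-179.1, 5.5, -175.1]
ft_force: [0.5, -0.1, 0.5]
width: 85.1
finger_force: 0.0
```

```bash
python3 - <<'E'
from h import *
o=bot.get_obs();P,R=pose(o);print(P,o["tcp_rot"],o["joint_pos"],o["ft_force"])
R2,d=Rt(5.7,0)
g=np.array([483.5,296.2,33.8])-22*d; T=g+12*R2.as_matrix()[:,2]; print(T)
rows(P,R,T,R2,4,0)
E
```

```text
[468.47487606 289.03981734  88.35777545] [-179.12891092    5.50909882 -175.10521907] [ 25.38201905  27.04493448  96.9868534   -3.52108838  51.16249191
 -67.37739017] [ 0.54448396 -0.11786439  0.47438398]
[461.60877746 294.01496551  21.8       ]
0.0032 0.0016 0.0164 -0.004 0.024 -0.0037 0; 0.0028 0.0016 0.0165 -0.004 0.024 -0.0037 0; 0.0024 0.0015 0.0165 -0.004 0.024 -0.0037 0; 0.002 0.0015 0.0166 -0.004 0.024 -0.0037 0
```

play_rows(
  deltas="0.0032 0.0016 0.0164 -0.004 0.024 -0.0037 0; 0.0028 0.0016 0.0165 -0.004 0.024 -0.0037 0; 0.0024 0.0015 0.0165 -0.004 0.024 -0.0037 0; 0.002 0.0015 0.0166 -0.004 0.024 -0.0037 0; 0 0 0 0 0 0 0; 0 0 0 0 0 0 0",
)

```text
time_s: 4.1
tcp_pos: [461.1, 294.1, 22.7]
tcp_rot: [180.0, 0.0, -174.3]
ft_force: [0.3, 1.2, -0.2]
width: 85.4
finger_force: 0.0
```

```bash
python3 - <<'E'
from h import *
o=bot.get_obs();P,R=pose(o);print(P,o["tcp_rot"],o["joint_pos"],o["ft_force"])
R2,d=Rt(5.7,0)
T=np.array([461.6,294,21.8])
rows(P,R,T,R2,1,0)
E
```

```text
[461.07811077 294.07944668  22.68476403] [ 1.79978619e+02  7.06980193e-03 -1.74265630e+02] [ 2.44883116e+01  3.41633384e+01  9.65980339e+01  2.37333552e-02
  4.92250617e+01 -7.12615575e+01] [ 0.30961773  1.21118334 -0.15891581]
-0.0005 -0.0001 0.0009 0.0004 0.0001 0.0006 0
```

Aligned. Grip.

play_rows(
  deltas="0 0 0 0 0 0 1; 0 0 0 0 0 0 1; 0 0 0 0 0 0 1; 0 0 0 0 0 0 1; 0 0 0 0 0 0 1; 0 0 0 0 0 0 1; 0 0 0 0 0 0 1; 0 0 0 0 0 0 1",
  grip_force=40,
)

```text
time_s: 4.9
tcp_pos: [463.8, 294.4, 25.0]
tcp_rot: [179.9, 0.2, -174.3]
ft_force: [-1.2, -2.0, 18.8]
width: -0.1
finger_force: 9.3
```

play_rows(
  deltas="0 0 0 0 0 0 1; 0 0 -0.01 0 0 0 1; 0 0 -0.02 0 0 0 1; 0 0 -0.04 0 0 0 1; 0 0 -0.04 0 0 0 1; 0 0 0 0 0 0 1; 0 0 0 0 0 0 1",
)

```text
time_s: 5.6
tcp_pos: [462.3, 293.8, 133.1]
tcp_rot: [179.9, 0.1, -174.3]
ft_force: [-0.4, 0.7, -0.9]
width: 0.0
finger_force: 0.0
```

```bash
python3 - <<'E'
from h import *
np.set_printoptions(precision=1,suppress=True)
o=bot.get_obs();P,R=pose(o);print(P,o["tcp_rot"],o["width"],o["ft_force"])
p=optics.camera("side");save(p,"s2.png")
for r in nets.regions_of(p,"alu_blank")[:4]:
    Q=cloud(p,r["mask"]);print(r["conf"],r["extent"],Q.mean(0),Q.min(0),Q.max(0))
E
```

```text
[462.3 293.8 133.1] [ 179.9    0.1 -174.3] 0.042043839850155314 [-0.4  0.7 -0.9]
0.91 [365.3, 266.1, 406.1, 284.4] [358.3 310.2  21.3] [290.4 277.   -4.1] [399.4 322.2  32.4]
0.66 [317.1, 270.8, 355.2, 292.1] [488.2 300.2  42.7] [439.9 259.6   6.3] [530.5 312.9  51.2]
0.59 [368.3, 301.9, 385.4, 337.7] [446.2 420.8  23.5] [405.5 363.2  -1.7] [470.7 462.5  33.4]
```

```bash
python3 - <<'E'
from h import *
p=optics.camera("wrist");save(p,"w2.png");
for r in nets.regions_of(p,"alu_blank")[:3]:
    Q=cloud(p,r["mask"]);Q=Q[(Q[:,2]>38)&(Q[:,2]<60)]
    if len(Q)>50: print(r["conf"],r["extent"],cv2.minAreaRect(Q[:,:2].astype(np.float32)),np.percentile(Q[:,2],98))
a=cv2.imread('pics/s2.png')[150:360,220:440];b=cv2.imread('pics/w2.png')
a=cv2.resize(a,(440,420),interpolation=3);b=cv2.resize(b,(360,270));b=cv2.copyMakeBorder(b,0,150,0,0,0)
cv2.imwrite('pics/c2.png',cv2.hconcat([a,b]))
E
```

```text
0.88 [258.5, 169.3, 295.3, 254.3] ((468.79443359375, 295.155517578125), (59.839759826660156, 27.084259033203125), 5.71235990524292) 49.31751697544646
```

View pics/c2.png

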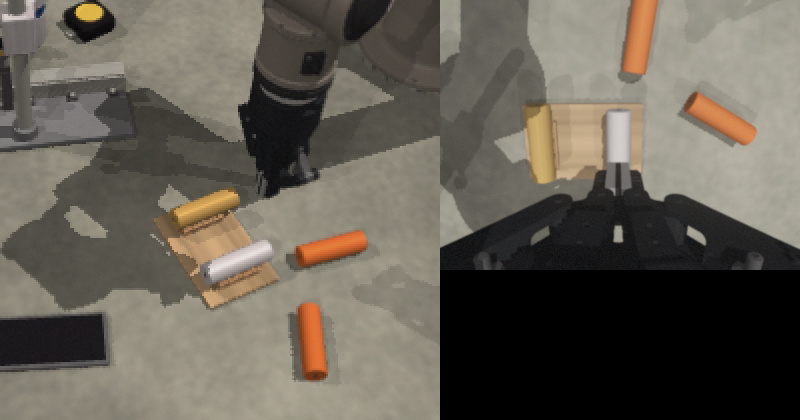

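```bash
python3 - <<'E'
from h import *
np.set_printoptions(precision=1,suppress=True)
P,R=pose(bot.get_obs())
for c in("side","top","wrist"):
    p=optics.camera(c)
    print(c,cv2.projectPoints(P[None],cv2.Rodrigues(np.array(p["R"]))[0],np.array(p["t"]),p["mtx"],np.array(p["distortion"]))[0].ravel())
    C=cloud(p,np.ones((420,560),bool));L=R.inv().apply(C-P)
    s=L[(abs(L[:,0])<40)&(abs(L[:,1])<40)&(L[:,2]>-90)&(L[:,2]<60)]
    h,e=np.histogram(s[:,2],np.arange(-90,61,10));print(h)
    q=s[(s[:,2]>-45)&(s[:,2]<40)];
    if len(q):print(q.min(0),q.max(0))
E
```

```text
side [351.7 253.2]
[65 90 34 23 34 31  9  0  0  0  0  0  0  0  0]
[-13.  -14.6 -44.9] [  5.6  13.4 -24.2]
top [160.5 253.3]
[17 11  0  0  1  1  0  0  0  0  0  0  0  0  0]
[-11.4  -6.3 -41.9] [-11.1  -6.2 -37. ]
wrist [274.8 249.8]
[6679 6499 2035  794  872  670   79    0    0    0    0    0    0    0
    0]
[  5.2 -12.8 -45. ] [ 10.8  14.5 -26.5]
```

The picture and depth cloud show the shut fingertips ending about 23 mm behind the reported TCP. The contact force agrees, since they met the rod's top at reported z = 25. The fingers therefore closed on top of the rod, and it did not move. I'll correct for this offset: open, go 23 mm deeper, and grip again.

play_rows(
  deltas="0 0 0.02 0 0 0 0; 0 0 0 0 0 0 0; 0 0 0 0 0 0 0; 0 0 0 0 0 0 0; 0 0 0 0 0 0 0; 0 0 0 0 0 0 0",
)

```text
time_s: 6.55
tcp_pos: [462.2, 293.8, 112.7]
tcp_rot: [179.9, -0.0, -174.3]
ft_force: [0.0, -0.3, 0.4]
width: 84.8
finger_force: 0.0
```

```bash
python3 - <<'E'
from h import *
np.set_printoptions(precision=1,suppress=True)
o=bot.get_obs();P,R=pose(o);print(P,o["width"])
for c in("side","wrist"):
    p=optics.camera(c)
    C=cloud(p,np.ones((420,560),bool));L=R.inv().apply(C-P)
    s=L[(abs(L[:,0])<20)&(abs(L[:,1])<65)&(abs(L[:,1])>35)&(L[:,2]>-80)&(L[:,2]<30)]
    h,e=np.histogram(s[:,2],np.arange(-80,31,5));print(h,s[s[:,2]<0].max(0))
R2,d=Rt(5.7,0)
rows(P,R,np.array([461.6,294,20]),R2,3,0)
E
```

```text
[462.2 293.8 112.7] 84.82957560403256
[ 9 20 25 26 31 22 30 23  8  0  0  0  0  0  0  0  0  0  0  0  0  0] [ 11.   56.1 -36.1]
[ 512 1182  959 1178 1087  959  854  676  331    0    0    0    0    0
    0    0    0    0    0    0    0    0] [ 13.4  64.9 -35.4]
0.0002 0 0.0309 0.0004 -0 -0.0002 0; 0.0002 0.0001 0.0309 0.0004 -0 -0.0002 0; 0.0002 0.0001 0.0309 0.0004 -0 -0.0002 0
```

play_rows(
  deltas="0 0 0.0309 0 0 0 0; 0 0 0.0309 0 0 0 0; 0 0 0.0309 0 0 0 0; 0 0 0.012 0 0 0 0; 0 0 0.012 0 0 0 0; 0 0 0 0 0 0 0; 0 0 0 0 0 0 0",
)

```text
time_s: 7.35
tcp_pos: [462.5, 294.1, -3.6]
tcp_rot: [179.9, 0.0, -174.3]
ft_force: [-0.8, -0.3, 0.5]
width: 85.6
finger_force: 0.0
```

play_rows(
  deltas="0 0 0 0 0 0 1; 0 0 0 0 0 0 1; 0 0 0 0 0 0 1; 0 0 0 0 0 0 1; 0 0 0 0 0 0 1; 0 0 0 0 0 0 1; 0 0 0 0 0 0 1",
  grip_force=40,
)

```text
time_s: 8.05
tcp_pos: [462.0, 293.9, -3.8]
tcp_rot: [179.9, -0.0, -174.3]
ft_force: [-1.6, -0.3, 4.8]
width: 26.9
finger_force: 39.0
```

play_rows(
  deltas="0 0 -0.01 0 0 0 1; 0 0 -0.02 0 0 0 1; 0 0 -0.035 0 0 0 1; 0 0 -0.035 0 0 0 1; 0 0 0 0 0 0 1; 0 0 0 0 0 0 1",
)

```text
time_s: 8.65
tcp_pos: [462.0, 293.8, 96.3]
tcp_rot: [179.9, 0.0, -174.3]
ft_force: [-0.4, -0.8, -1.7]
width: 26.9
finger_force: 39.6
```

```bash
python3 - <<'E'
from h import *
np.set_printoptions(precision=1,suppress=True)
o=bot.get_obs();P,R=pose(o);print(P,o["tcp_rot"],o["width"],o["ft_force"],o["joint_pos"])
p=optics.camera("side")
C=cloud(p,np.ones((420,560),bool));L=R.inv().apply(C-P)
s=L[(L[:,0]>-75)&(L[:,0]<-20)&(abs(L[:,1])<18)&(L[:,2]>-60)&(L[:,2]<-15)]
print(s.min(0),s.max(0),len(s))
for a in(-60,-50,-40,-30): q=s[abs(s[:,0]-a)<5];print(a,q[:,2].min(),q[:,2].max(),q[:,1].max())
R2,d=Rt(-10.7,0)
T=np.array([495,-64.4,0])+26*d;T[2]=55;print(T)
rows(P,R,T-30*d,R2,8,1)
E
```

```text
[462.  293.8  96.3] [ 179.9    0.  -174.3] 26.893450292713347 [-0.4 -0.8 -1.7] [ 24.4  28.4  92.7   0.1  58.9 -71.3]
[-69.1 -13.  -55.7] [-20.6  13.6 -24.8] 275
-60 -52.539991063278464 -33.860789232242944 13.072083730125991
-50 -53.134571117776424 -33.96894382468045 13.149493542118696
-40 -53.43567532273111 -34.419387947553545 13.540768198474435
-30 -53.71801556552262 -31.33904762532332 13.6489762184594
[520.5 -69.2  55. ]
0.0008 -0.0448 0.0051 0.0002 0 0.0357 1; -0.0008 -0.0448 0.0051 0.0002 0 0.0357 1; -0.0024 -0.0448 0.0051 0.0002 0 0.0357 1; -0.004 -0.0447 0.0051 0.0002 0 0.0357 1; -0.0056 -0.0445 0.0051 0.0002 0 0.0357 1; -0.0071 -0.0442 0.0052 0.0002 0 0.0357 1; -0.0087 -0.044 0.0052 0.0002 0 0.0357 1; -0.0103 -0.0436 0.0051 0.0002 0 0.0357 1
```

play_rows(
  deltas="0.0008 -0.0448 0 0 0 0.0357 1; -0.0008 -0.0448 0 0 0 0.0357 1; -0.0024 -0.0448 0.0051 0 0 0.0357 1; -0.004 -0.0447 0.0051 0 0 0.0357 1; -0.0056 -0.0445 0.0051 0 0 0.0357 1; -0.0071 -0.0442 0.0052 0 0 0.0357 1; -0.0087 -0.044 0.0052 0 0 0.0357 1; -0.0103 -0.0436 0.0051 0 0 0.0357 1",
)

```text
time_s: 9.5
tcp_pos: [489.5, -65.2, 62.7]
tcp_rot: [179.9, -0.3, 169.2]
ft_force: [0.8, -0.2, -1.0]
width: 26.7
finger_force: 39.8
```

play_rows(
  deltas="0 0 0 0 0 0 1; 0 0 0 0 0 0 1",
)

```text
time_s: 9.7
tcp_pos: [489.6, -64.2, 62.9]
tcp_rot: [179.9, -0.3, 169.2]
ft_force: [0.6, -0.6, -0.7]
width: 26.5
finger_force: 39.9
```

```bash
python3 - <<'E'
from h import *
np.set_printoptions(precision=1,suppress=True)
o=bot.get_obs();P,R=pose(o);print(P,o["tcp_rot"],o["width"],o["ft_force"],o["joint_pos"])
p=optics.camera("wrist");save(p,"w3.png")
C=cloud(p,np.ones((420,560),bool))
_,d=Rt(-10.7,0);n=np.array([-d[1],d[0],0]);E=np.array([495,-64.4,0])
S=np.c_[(C-E)@d,(C-E)@n,C[:,2]]
for a in range(-10,150,10):
    q=S[(abs(S[:,0]-a)<5)&(abs(S[:,1])<20)&(S[:,2]>30)&(S[:,2]<48)]
    if len(q)>10: print(a,len(q),q.min(0),q.max(0))
b=S[(S[:,2]>8)&(S[:,2]<16)&(abs(S[:,1])<140)&(S[:,0]>-50)&(S[:,0]<300)];print("base",np.percentile(b,[.5,99.5],axis=0))
for z in(100,130,175,200,240,290,320):
    q=S[(abs(S[:,2]-z)<5)&(S[:,0]>75)&(S[:,0]<220)&(abs(S[:,1])<45)]
    if len(q)>10: print("z",z,len(q),np.percentile(q,[1,99],axis=0)[:,:2].ravel())
T=E+26*d;T[2]=45
R2=Rt(-10.7,0)[0];rows(P,R,T,R2,3,1)
E
```

```text
[489.6 -64.2  62.9] [179.9  -0.3 169.2] 26.506635996294904 [ 0.6 -0.6 -0.7] [-16.4  26.5 102.9   0.1  50.8 -95.6]
base [[  -8.  -131.5    8.4]
 [ 138.6   99.7   15.5]]
-0.0105 0.0003 0.0059 0.0004 -0.0016 -0.0008 1; -0.0104 0.0003 0.006 0.0004 -0.0016 -0.0008 1; -0.0105 0.0002 0.0059 0.0004 -0.0016 -0.0008 1
```

View pics/w3.png

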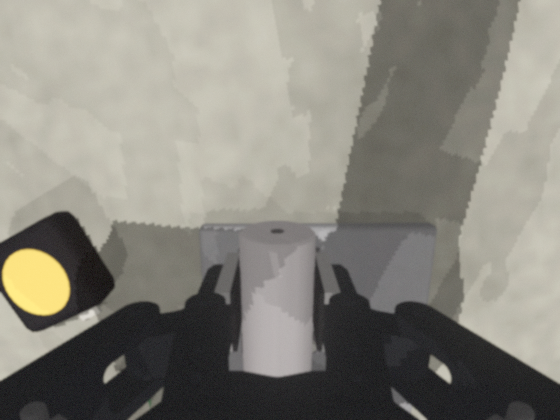

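play_rows(
  deltas="-0.0105 0.0003 0.0059 0.0004 -0.0016 -0.0008 1; -0.0104 0.0003 0.006 0.0004 -0.0016 -0.0008 1; -0.0105 0.0002 0.0059 0.0004 -0.0016 -0.0008 1; 0 0 0.01 0 0 0 1; 0 0 0.008 0 0 0 1; 0 0 0 0 0 0 1; 0 0 0 0 0 0 1",
)

```text
time_s: 10.45
tcp_pos: [521.4, -68.6, 28.2]
tcp_rot: [-180.0, 0.1, 169.4]
ft_force: [0.4, 0.3, -1.3]
width: 26.9
finger_force: 39.9
```

```bash
python3 - <<'E'
from h import *
np.set_printoptions(precision=1,suppress=True)
o=bot.get_obs();P,R=pose(o);print(P,o["tcp_rot"],o["ft_force"],o["ft_torque"])
_,d=Rt(-10.7,0);n=np.array([-d[1],d[0],0]);E=np.array([495,-64.4,0])
for c in("side","top"):
    p=optics.camera(c);C=cloud(p,np.ones((420,560),bool));S=np.c_[(C-E)@d,(C-E)@n,C[:,2]]
    q=S[(S[:,0]>40)&(S[:,0]<105)&(abs(S[:,1])<22)&(S[:,2]>50)&(S[:,2]<90)]
    for a in(45,55,65,75,85,95):
        s=q[abs(q[:,0]-a)<5]
        if len(s)>3: print(c,a,len(s),s[:,1].min(),s[:,1].max(),s[:,2].max())
a=cv2.cvtColor(optics.camera("side")["frame"],cv2.COLOR_RGB2BGR)[100:240,180:360];cv2.imwrite("pics/s4.png",cv2.resize(a,None,fx=4,fy=4,interpolation=3))
E
```

```text
[521.4 -68.6  28.2] [-180.     0.1  169.4] [ 0.4  0.3 -1.3] [-0.  0. -0.]
side 45 37 -8.52764179378513 15.626374761971029 81.67861046816837
side 55 30 -3.7124503380583564 17.088963459107728 81.99901721883677
side 65 36 -6.945708859638883 16.262710113904916 83.22708499194039
side 75 34 -9.851915056049306 16.24800845903827 84.11003862792137
side 85 32 -3.129412912737828 16.959643824524775 81.52435860893446
side 95 20 -5.254703178320374 17.157485209215665 80.80133959171
```

View pics/s4.png

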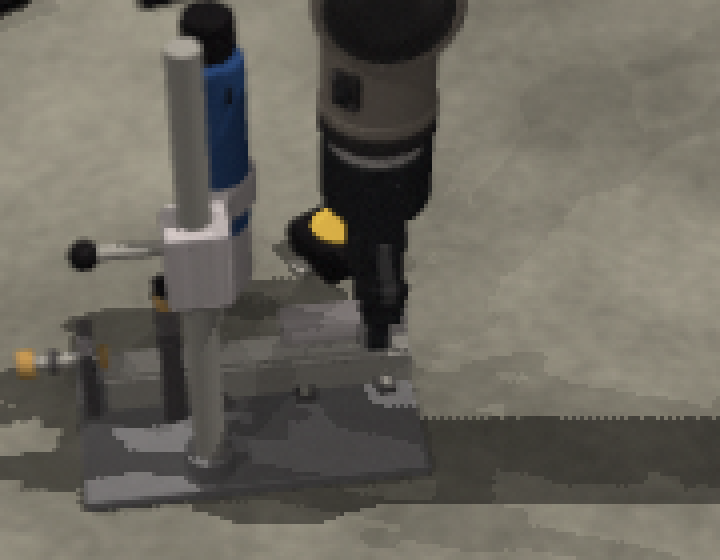

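The rod is held lengthwise over the near part of the rail (crop around (320,330)), and the gripper is clear of the drill. Lowering.

play_rows(
  deltas="0 0 0.005 0 0 0 1; 0 0 0.003 0 0 0 1; 0 0 0.001 0 0 0 1; 0 0 0.001 0 0 0 1; 0 0 0 0 0 0 1",
)

```text
time_s: 11.1
tcp_pos: [522.0, -69.1, 19.3]
tcp_rot: [-179.9, 0.2, 169.5]
ft_force: [-2.5, -1.6, 6.2]
width: 26.8
finger_force: 43.3
```

play_rows(
  deltas="0 -0.001 0 0 0 0 1; 0 -0.0005 0 0 0 0 1; 0 0 0 0 0 0 1",
)

```text
time_s: 11.4
tcp_pos: [521.9, -69.3, 19.2]
tcp_rot: [180.0, 0.2, 169.4]
ft_force: [-1.4, 4.5, 5.0]
width: 26.2
finger_force: 42.8
```

play_rows(
  deltas="0 0.001 0 0 0 0 1; 0 0 0 0 0 0 0.6; 0 0 0 0 0 0 0.4; 0 0 0 0 0 0 0.4; 0 0 0 0 0 0 0.4; 0 0 0 0 0 0 0.4",
)

```text
time_s: 12.0
tcp_pos: [521.8, -69.3, 18.5]
tcp_rot: [-180.0, 0.2, 169.4]
ft_force: [0.3, 0.9, -0.7]
width: 51.3
finger_force: 0.0
```

play_rows(
  deltas="0 0 -0.01 0 0 0 0.4; 0 0 -0.02 0 0 0 0.4; 0 0 -0.03 0 0 0 0.4; 0.03 0 -0.03 0 0 0 0.4; 0.05 0 0 0 0 0 1; 0.05 0 0 0 0 0 1; 0.03 0 0 0 0 0 1; 0 0 0 0 0 0 1",
)

```text
time_s: 12.8
tcp_pos: [360.4, -38.6, 108.4]
tcp_rot: [-180.0, 0.1, 169.4]
ft_force: [0.0, -0.0, 0.2]
width: 0.3
finger_force: 0.0
```

```bash
python3 - <<'E'
from h import *
np.set_printoptions(precision=1,suppress=True)
o=bot.get_obs();P,R=pose(o);print(P,o["tcp_rot"],o["ft_force"],o["width"],o["joint_pos"])
_,d=Rt(-10.7,0);n=np.array([-d[1],d[0],0]);E=np.array([495,-64.4,0])
for c in("side","top"):
    p=optics.camera(c)
    a=cv2.cvtColor(p["frame"],cv2.COLOR_RGB2BGR)
    for r in nets.regions_of(p,"alu_blank")[:4]:
        C=cloud(p,r["mask"]);S=np.c_[(C-E)@d,(C-E)@n,C[:,2]]
        if abs(S[:,1].mean())<40: print(c,r["conf"],r["extent"],np.percentile(S,[1,50,99],axis=0),cv2.minAreaRect(C[C[:,2]>46][:,:2].astype(np.float32)))
    if c=="top": cv2.imwrite("pics/t5.png",cv2.resize(a[90:270,280:440],None,fx=3.3,fy=3.3,interpolation=3))
E
```

```text
[360.4 -38.6 108.4] [-180.     0.1  169.4] [ 0.  -0.   0.2] 0.30729912638485013 [-18.3  10.2 119.1  -0.   50.6 -97.7]
side 0.62 [183.6, 186.8, 203.2, 193.7] [[223.4 -69.2  -2.6]
 [267.2   3.4  58. ]
 [282.8  10.6  66. ]] ((744.4808349609375, -109.37120056152344), (16.0587100982666, 60.439632415771484), 83.767333984375)
side 0.55 [251.3, 177.0, 278.2, 189.0] [[ 8.6 -8.7 46.2]
 [51.4  8.4 63.3]
 [94.9 14.8 71.6]] ((546.1155395507812, -71.0670394897461), (25.59803009033203, 87.26805877685547), 77.02033996582031)
top 0.65 [337.9, 184.9, 357.3, 232.6] [[  4.1 -21.9  13.8]
 [ 49.4   2.5  66.7]
 [ 96.3  14.2  71.6]] ((542.8175048828125, -72.94638061523438), (28.099214553833008, 89.7072982788086), 79.33187866210938)
```

View pics/t5.png

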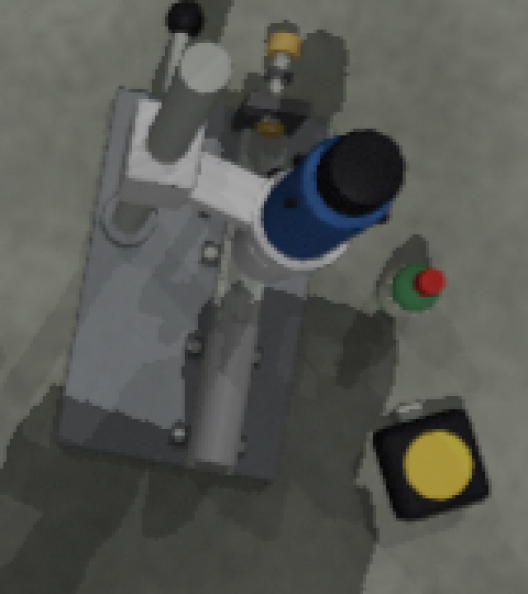

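The rod lies straight in the near part of the rail, with its near end about 5 mm in. Now I'll lean the shut gripper back and bring its tip behind the near end.

```bash
cat >> h.py <<'E'
R44,D=Rt(-10.7,44);N=np.array([-D[1],D[0],0]);E0=np.array([495,-64.4,0]);ZT=R44.as_matrix()[:,2]
def tcp_for(s,z,y=0): return E0+s*D+y*N+np.array([0,0,z])+23*ZT
def tip(P,R):
    q=P-23*R.as_matrix()[:,2]-E0; return q@D,q@N,q[2]
E
python3 - <<'E'
from h import *
P,R=pose(bot.get_obs());print(tcp_for(-25,90))
rows(P,R,tcp_for(-25,90),R44,8,1)
E
```

```text
[486.13402478 -62.72475659  73.45518459]
-0.0153 0 0.0045 0 -0.0953 0.0003 1; -0.0148 0 0.0059 0 -0.0953 0.0003 1; -0.0141 0 0.0073 0 -0.0953 0.0003 1; -0.0134 0 0.0086 0 -0.0953 0.0003 1; -0.0125 0 0.0098 0 -0.0953 0.0003 1; -0.0115 0.0001 0.011 0 -0.0953 0.0003 1; -0.0104 0 0.0121 0 -0.0953 0.0003 1; -0.0093 0.0001 0.0129 0 -0.0953 0.0003 1
```

play_rows(
  deltas="-0.0153 0 0.0045 0 -0.0953 0.0003 1; -0.0148 0 0.0059 0 -0.0953 0.0003 1; -0.0141 0 0.0073 0 -0.0953 0.0003 1; -0.0134 0 0.0086 0 -0.0953 0.0003 1; -0.0125 0 0.0098 0 -0.0953 0.0003 1; -0.0115 0.0001 0.011 0 -0.0953 0.0003 1; -0.0104 0 0.0121 0 -0.0953 0.0003 1; -0.0093 0.0001 0.0129 0 -0.0953 0.0003 1",
)

```text
time_s: 13.8
tcp_pos: [457.7, -71.3, 124.1]
tcp_rot: [176.1, 32.7, 169.2]
ft_force: [0.3, 0.4, -0.5]
width: 0.3
finger_force: 0.0
```

play_rows(
  deltas="0 0 0 0 0 0 1; 0 0 0 0 0 0 1",
)

```text
time_s: 14.0
tcp_pos: [456.2, -70.5, 123.0]
tcp_rot: [176.1, 32.4, 169.1]
ft_force: [-0.1, -0.5, 0.7]
width: -0.2
finger_force: 0.0
```

```bash
python3 - <<'E'
from h import *
np.set_printoptions(precision=1,suppress=True)
o=bot.get_obs();P,R=pose(o);print(P,o["tcp_rot"],R44.as_euler("xyz",degrees=True),o["ft_force"],o["joint_pos"],tip(P,R))
P,R=rows(P,R,tcp_for(-22,56),R44,4,1)
E
```

```text
[456.2 -70.5 123. ] [176.1  32.4 169.1] [180.   44.  169.3] [-0.1 -0.5  0.7] [ -27.9    6.9  132.8   52.6   16.2 -156.1] (np.float64(-49.270181853444), np.float64(-14.723258921668426), np.float64(142.32677288651504))
0.0047 0.0018 0.0219 0.0166 -0.0504 -0.0024 1; 0.0058 0.0022 0.0217 0.0166 -0.0504 -0.0024 1; 0.0068 0.0026 0.0213 0.0166 -0.0504 -0.0024 1; 0.0079 0.0029 0.0208 0.0166 -0.0504 -0.0024 1
```

```bash
cat > kin.py <<'E'
from h import *
from scipy.optimize import least_squares
# measured (joints, tcp)
DAT=[([55.749,19.595,87.324,0,73.075,-8.365],[229.197,472.351,208.822],[180,0,154.1]),
([35.4,16.8,118.1,-57.1,21.2,-9.3],[469.1,301.4,138.0],[179.7,37.0,-175.5]),
([25.382,27.045,96.987,-3.521,51.162,-67.377],[468.47,289.04,88.36],[-179.13,5.51,-175.1]),
([24.488,34.163,96.598,.024,49.225,-71.262],[461.08,294.08,22.68],[179.98,0,-174.27]),
([24.4,28.4,92.7,.1,58.9,-71.3],[462,293.8,96.3],[179.9,0,-174.3]),
([-16.4,26.5,102.9,.1,50.8,-95.6],[489.6,-64.2,62.9],[179.9,-.3,169.2]),
([-18.3,10.2,119.1,0,50.6,-97.7],[360.4,-38.6,108.4],[180,.1,169.4]),
([-27.9,6.9,132.8,52.6,16.2,-156.1],[456.2,-70.5,123],[176.1,32.4,169.1])]
def fk(q,p,s4,s6,c):
    a=np.radians(q);r0,z0,e,L2,al,L3,be,Lt=p
    R1=Ro.from_euler("z",a[0]);th=a[1]+a[2]
    W=R1.apply([r0+L2*np.sin(a[1]+al)+L3*np.sin(th+be),e,z0+L2*np.cos(a[1]+al)+L3*np.cos(th+be)])
    R=R1*Ro.from_euler("y",th)*Ro.from_euler("z",s4*a[3])*Ro.from_euler("y",a[4])*Ro.from_euler("z",s6*a[5]+c)
    return W+Lt*R.as_matrix()[:,2],R
def fit():
    best=None
    for s4 in(1,-1):
      for s6 in(1,-1):
        for c0 in(0,1.57,3.14,-1.57):
          def f(v):
            o=[]
            for q,P,A in DAT:
                T,R=fk(q,v[:8],s4,s6,v[8]);o+=[*(T-P),*(200*(R.inv()*Ro.from_euler("xyz",A,degrees=True)).as_rotvec())]
            return np.array(o)
          r=least_squares(f,[0,300,70,350,0,350,0,200,c0])
          if best is None or r.cost<best[0]: best=(r.cost,r.x,s4,s6)
    return best
cost,X,S4,S6=fit()
LO=np.array([-145,-44,2.07,-57.1,16.2,-177.9]);HI=np.array([145,115.7,154.8,237.1,152.2,177.9])
def ik(T,R,seed):
    f=lambda q:np.r_[fk(q,X[:8],S4,S6,X[8])[0]-T,200*(fk(q,X[:8],S4,S6,X[8])[1].inv()*R).as_rotvec()]
    r=least_squares(f,np.clip(seed,LO+.1,HI-.1),bounds=(LO,HI),x_scale=10.);return r.x,np.sqrt(2*r.cost)
E
python3 - <<'E'
from kin import *
np.set_printoptions(precision=1,suppress=True)
print(cost,X,S4,S6)
seeds=[[-16,30,95,0,30,-98],[-28,10,130,50,20,-156],[-16,20,120,180,25,90],[-16,20,120,90,25,0],[-16,20,120,-40,25,-60]]
for yaw in(-10.7,-17):
  for tilt in(32,38,44):
    R2=Rt(yaw,tilt)[0]
    for flip in(0,1):
      R3=R2*Ro.from_euler("z",180*flip,degrees=True)
      for s in(-15,40,105):
        T=E0+s*D+[0,0,54]+23*R2.as_matrix()[:,2]
        S=sorted([ik(T,R3,x) for x in seeds],key=lambda a:a[1])[0]
        print(yaw,tilt,flip,s,S[0],round(S[1],1))
E
```

```text
1.0891741454806776 [ -0.  223.9  76.4 506.2  -0.  383.5   0.1 336.4   1.6] 1 1
-10.7 32 0 -15 [-20.5  25.  135.8 157.6  16.2 103.5] 10.1
-10.7 32 0 40 [-20.   28.5 129.9 155.2  16.2 106.5] 18.7
-10.7 32 0 105 [ -18.1   30.1  109.1   19.    16.2 -115. ] 23.7
-10.7 32 1 -15 [-20.5  25.  135.8 157.6  16.2 -76.5] 10.1
-10.7 32 1 40 [-20.   28.5 129.9 155.2  16.2 -73.5] 18.7
-10.7 32 1 105 [-18.1  30.1 109.1  19.   16.2  65. ] 23.7
-10.7 38 0 -15 [-20.2  25.9 137.9 164.3  22.2  97.1] 0.0
-10.7 38 0 40 [-18.7  28.1 129.7 162.1  16.2 100.9] 0.0
-10.7 38 0 105 [-18.2  32.3 122.5 160.2  16.2 103.5] 10.5
-10.7 38 1 -15 [-20.2  25.9 137.9 164.3  22.2 -82.9] 0.0
-10.7 38 1 40 [-18.7  28.1 129.7 162.1  16.2 -79.1] 0.0
-10.7 38 1 105 [-18.2  32.3 122.5 160.2  16.2 -76.5] 10.5
-10.7 44 0 -15 [-21.2  30.  142.4 167.8  36.5  92.3] 0.0
-10.7 44 0 40 [-19.3  30.8 134.  167.6  29.1  94.6] 0.0
-10.7 44 0 105 [-17.8  33.  124.2 166.4  21.6  97.5] 0.0
-10.7 44 1 -15 [-21.2  30.  142.4 167.8  36.5 -87.7] 0.0
-10.7 44 1 40 [-19.3  30.8 134.  167.6  29.1 -85.4] 0.0
-10.7 44 1 105 [-17.8  33.  124.2 166.4  21.
[... 304 characters left out ...]
[-13.5  30.5 108.1 -11.   16.2 103.9] 24.1
-17 38 0 -15 [-16.   26.  137.3 181.7  21.3  89.2] 0.0
-17 38 0 40 [-15.1  28.4 129.5 184.1  16.2  87.5] 1.2
-17 38 0 105 [-14.4  32.6 122.3 185.9  16.2  86.3] 11.8
-17 38 1 -15 [-16.   26.  137.3 181.7  21.3 -90.8] 0.0
-17 38 1 40 [-15.1  28.4 129.5 184.1  16.2 -92.5] 1.2
-17 38 1 105 [-14.4  32.6 122.3 185.9  16.2 -93.7] 11.8
-17 44 0 -15 [-15.9  30.  141.6 181.3  35.6  89.7] 0.0
-17 44 0 40 [-15.   30.9 133.4 183.   28.3  88.9] 0.0
-17 44 0 105 [-14.2  33.2 123.6 185.4  20.9  87. ] 0.0
-17 44 1 -15 [-15.9  30.  141.6 181.3  35.6 -90.3] 0.0
-17 44 1 40 [-15.   30.9 133.4 183.   28.3 -91.1] 0.0
-17 44 1 105 [-14.2  33.2 123.6 185.4  20.9 -93. ] 0.0
```

```bash
cat >> kin.py <<'E'
RF=R44*Ro.from_euler("z",180,degrees=True)
def jrows(Q,g=1):
    """Cartesian rows along a joint path, starting at Q[0]"""
    P,R=fk(Q[0],X[:8],S4,S6,X[8]);out=[]
    for q in Q[1:]:
        P2,R2=fk(q,X[:8],S4,S6,X[8]);t=np.round(R.inv().apply(P2-P),1);v=np.round((R.inv()*R2).as_rotvec(),3)
        P=P+R.apply(t);R=R*Ro.from_rotvec(v)
        out.append(" ".join("%.4g"%k for k in[*(t/1000),*v,g]))
    return out
E
python3 - <<'E'
from kin import *
np.set_printoptions(precision=1,suppress=True)
q0=np.array(bot.get_obs()["joint_pos"])
q1,e=ik(tcp_for(-45,110),RF,[-21,25,140,166,36,-88]);print(q1,e)
n=28;u=np.linspace(0,1,n+1)[:,None];Q=q0+(q1-q0)*u;Q[:,4]+=(10*np.sin(np.pi*u))[:,0]
o=jrows(Q)
for i in range(0,n+1,4):
    P,R=fk(Q[i],X[:8],S4,S6,X[8]);print(Q[i],P,tip(P,R),R.as_matrix()[:,2]*10)
import re
m=max(np.linalg.norm([float(k) for k in r.split()[3:6]]) for r in o);print(m)
for i in range(0,n,7): print("; ".join(o[i:i+7]))
E
```

```text
[-22.5  16.4 144.1 160.4  25.1 -80.7] 2.6208730485454934e-13
[ -27.9    6.9  132.8   52.6   16.2 -156.1] [456.  -70.3 122.7] (np.float64(-49.56955719579952), np.float64(-14.599993496448386), np.float64(142.0182112630192)) [ 5.4 -0.3 -8.4]
[ -27.1    8.3  134.4   68.    21.8 -145.3] [459.4 -19.1 117.2] (np.float64(-55.64727477501337), np.float64(33.257676792549944), np.float64(136.10065492699468)) [ 5.6  1.  -8.2]
[ -26.3    9.6  136.    83.4   26.6 -134.6] [472.5  18.1 124.4] (np.float64(-50.432284837673244), np.float64(69.91354060895027), np.float64(142.0526528802996)) [ 6.1  1.9 -7.7]
[ -25.6   11.   137.6   98.8   29.8 -123.8] [490.   33.2 135.9] (np.float64(-37.41891862722593), np.float64(87.10016120896248), np.float64(151.98799400879273)) [ 6.8  2.2 -7. ]
[ -24.8   12.3  139.2  114.2   31.1 -113. ] [504.1  25.4 142.1] (np.float64(-23.6230414224882), np.float64(82.78319584040524), np.float64(157.11538045080525)) [ 7.4  1.8 -6.5]
[ -24.1   13.7  140.9  129.6   30.4 -102.2] [507.2   0.9 136.9] (np.float64(-17.036567468243334), np.float64(61.173096867411594), np.float64(151.64498466
[... 913 characters left out ...]
4 0.0046 0.0011 -0.022 -0.005 0.109 1; -0.0014 0.0041 0.0011 -0.021 -0.006 0.109 1
-0.0022 0.0038 0.0009 -0.02 -0.009 0.109 1; -0.0033 0.0034 0.0009 -0.02 -0.01 0.108 1; -0.0042 0.0032 0.0007 -0.019 -0.012 0.109 1; -0.0052 0.003 0.0005 -0.02 -0.014 0.108 1; -0.006 0.0031 0.0005 -0.019 -0.016 0.108 1; -0.007 0.0032 0.0003 -0.02 -0.018 0.108 1; -0.0078 0.0033 0.0003 -0.019 -0.019 0.108 1
-0.0085 0.0036 0.0001 -0.021 -0.02 0.108 1; -0.0092 0.004 0.0001 -0.021 -0.022 0.107 1; -0.0097 0.0044 -0 -0.022 -0.022 0.108 1; -0.0101 0.0049 -0.0001 -0.022 -0.023 0.107 1; -0.0105 0.0055 -0.0002 -0.024 -0.023 0.108 1; -0.0105 0.0061 -0.0002 -0.025 -0.022 0.107 1; -0.0106 0.0068 -0.0002 -0.026 -0.023 0.108 1
```

play_rows(
  deltas="0.0038 0.0131 0.0018 -0.035 0.006 0.112 1; 0.0041 0.0125 0.0019 -0.035 0.006 0.111 1; 0.0042 0.0119 0.0018 -0.034 0.006 0.111 1; 0.0042 0.0112 0.0018 -0.033 0.006 0.112 1; 0.0041 0.0104 0.0018 -0.032 0.005 0.111 1; 0.0039 0.0097 0.0018 -0.03 0.005 0.11 1; 0.0036 0.0088 0.0017 -0.029 0.005 0.111 1",
)

```text
time_s: 14.7
tcp_pos: [468.6, 11.8, 122.2]
tcp_rot: [143.7, 13.7, 124.5]
ft_force: [-0.4, 0.1, 0.4]
width: -0.1
finger_force: 0.0
```

play_rows(
  deltas="0.0031 0.0081 0.0016 -0.028 0.003 0.11 1; 0.0026 0.0073 0.0016 -0.027 0.002 0.111 1; 0.002 0.0065 0.0015 -0.025 0.001 0.11 1; 0.0012 0.0059 0.0014 -0.025 -0.001 0.109 1; 0.0004 0.0052 0.0013 -0.023 -0.002 0.11 1; -0.0004 0.0046 0.0011 -0.022 -0.005 0.109 1; -0.0014 0.0041 0.0011 -0.021 -0.006 0.109 1; 0 0 0 0 0 0 1",
)

```text
time_s: 15.5
tcp_pos: [497.8, 33.1, 140.3]
tcp_rot: [134.3, -15.7, 91.6]
ft_force: [0.3, -0.0, 0.3]
width: 0.3
finger_force: 0.0
```

```bash
python3 - <<'E'
from kin import *
np.set_printoptions(precision=1,suppress=True)
q0=np.array(bot.get_obs()["joint_pos"]);print(q0,bot.get_obs()["tcp_pos"])
q1,e=ik(tcp_for(-45,110),RF,[-21,25,140,166,36,-88]);print(q1,e)
n=14;u=np.linspace(0,1,n+1)[:,None];Q=q0+(q1-q0)*u
o=jrows(Q)
for i in range(0,n,7): print("; ".join(o[i:i+7]))
E
```

```text
[ -25.1   11.6  138.5  106.4   30.8 -118.3] [497.8  33.1 140.3]
[-22.5  16.4 144.1 160.4  25.1 -80.7] 2.6208730485454934e-13
-0.0056 0.0018 0.0009 -0.015 -0.018 0.109 1; -0.006 0.0018 0.0009 -0.016 -0.019 0.109 1; -0.0062 0.0018 0.0007 -0.015 -0.018 0.109 1; -0.0065 0.002 0.0006 -0.016 -0.019 0.109 1; -0.0069 0.0022 0.0005 -0.017 -0.018 0.109 1; -0.0071 0.0024 0.0004 -0.017 -0.018 0.108 1; -0.0075 0.0028 0.0003 -0.018 -0.019 0.109 1
-0.0077 0.0032 0.0003 -0.019 -0.018 0.108 1; -0.0079 0.0036 0.0002 -0.02 -0.018 0.109 1; -0.0082 0.0041 0 -0.02 -0.017 0.108 1; -0.0082 0.0046 0.0001 -0.022 -0.017 0.108 1; -0.0083 0.0053 -0.0001 -0.022 -0.017 0.108 1; -0.0083 0.0059 -0.0001 -0.024 -0.016 0.108 1; -0.0083 0.0065 -0.0001 -0.025 -0.016 0.107 1
```

Tracking well. On through the rest of the wrist flip.

play_rows(
  deltas="-0.0056 0.0018 0.0009 -0.015 -0.018 0.109 1; -0.006 0.0018 0.0009 -0.016 -0.019 0.109 1; -0.0062 0.0018 0.0007 -0.015 -0.018 0.109 1; -0.0065 0.002 0.0006 -0.016 -0.019 0.109 1; -0.0069 0.0022 0.0005 -0.017 -0.018 0.109 1; -0.0071 0.0024 0.0004 -0.017 -0.018 0.108 1; -0.0075 0.0028 0.0003 -0.018 -0.019 0.109 1",
)

```text
time_s: 16.2
tcp_pos: [499.1, -12.2, 125.8]
tcp_rot: [148.3, -38.3, 48.2]
ft_force: [-0.3, 0.3, 0.9]
width: -0.2
finger_force: 0.0
```

play_rows(
  deltas="-0.0077 0.0032 0.0003 -0.019 -0.018 0.108 1; -0.0079 0.0036 0.0002 -0.02 -0.018 0.109 1; -0.0082 0.0041 0 -0.02 -0.017 0.108 1; -0.0082 0.0046 0.0001 -0.022 -0.017 0.108 1; -0.0083 0.0053 -0.0001 -0.022 -0.017 0.108 1; -0.0083 0.0059 -0.0001 -0.024 -0.016 0.108 1; -0.0083 0.0065 -0.0001 -0.025 -0.016 0.107 1; 0 0 0 0 0 0 1",
)

```text
time_s: 17.0
tcp_pos: [467.0, -59.5, 93.9]
tcp_rot: [179.9, -44.1, -10.6]
ft_force: [0.9, 0.0, -0.3]
width: -0.1
finger_force: 0.0
```

```bash
python3 - <<'E'
from kin import *
np.set_printoptions(precision=1,suppress=True)
o=bot.get_obs();P,R=pose(o);print(P,o["tcp_rot"],o["joint_pos"],o["ft_force"],tip(P,R))
P,R=rows(P,R,tcp_for(-22,56),RF,6,1)
E
```

```text
[467.  -59.5  93.9] [179.9 -44.1 -10.6] [-22.6  16.3 144.1 160.5  25.2 -80.9] [ 0.9  0.  -0.3] (np.float64(-44.38184274495128), np.float64(-0.36468822100181736), np.float64(110.37873579693118))
-0.0036 -0.0001 0.0091 0.0001 -0.0002 0.0003 1; -0.0036 -0.0001 0.0091 0.0001 -0.0002 0.0003 1; -0.0036 -0.0001 0.0091 0.0001 -0.0002 0.0003 1; -0.0036 -0 0.0091 0.0001 -0.0002 0.0003 1; -0.0037 -0.0001 0.0091 0.0001 -0.0002 0.0003 1; -0.0036 -0 0.0092 0.0001 -0.0002 0.0003 1
```

play_rows(
  deltas="-0.0036 -0.0001 0.0091 0 0 0 1; -0.0036 -0.0001 0.0091 0 0 0 1; -0.0036 -0.0001 0.0091 0 0 0 1; -0.0036 0 0.0091 0 0 0 1; -0.0037 -0.0001 0.0091 0 0 0 1; -0.0036 0 0.0092 0 0 0 1; 0 0 0 0 0 0 1",
)

```text
time_s: 17.7
tcp_pos: [489.9, -63.4, 39.0]
tcp_rot: [179.8, -44.1, -10.4]
ft_force: [0.6, -0.1, -0.3]
width: 0.3
finger_force: 0.0
```

```bash
python3 - <<'E'
from kin import *
np.set_printoptions(precision=1,suppress=True)
o=bot.get_obs();P,R=pose(o);print(P,o["tcp_rot"],o["joint_pos"],o["ft_force"],tip(P,R))
p=optics.camera("side");C=cloud(p,np.ones((420,560),bool))
S=np.c_[(C-E0)@D,(C-E0)@N,C[:,2]];L=R.inv().apply(C-P)
q=(abs(L[:,0])<16)&(abs(L[:,1])<17)&(L[:,2]>-50)&(L[:,2]<-15);print(q.sum(),L[q].max(0),S[q].min(0),S[q].max(0),S[q][np.argsort(S[q][:,2])[:5]])
a=cv2.cvtColor(p["frame"],cv2.COLOR_RGB2BGR)[120:230,190:330];cv2.imwrite("pics/s6.png",cv2.resize(a,None,fx=5,fy=5,interpolation=3))
E
```

```text
[489.9 -63.4  39. ] [179.8 -44.1 -10.4] [-21.5  29.7 143.5 167.6  37.4 -88.1] [ 0.6 -0.1 -0.3] (np.float64(-21.18854354797028), np.float64(0.0030235486840057457), np.float64(55.54211246331748))
76 [ 15.4  15.5 -22.5] [-41.4 -15.5  50.8] [-13.4  15.3  83.5] [[-26.1   2.9  50.8]
 [-30.8   8.3  55.1]
 [-22.1   7.2  55.3]
 [-19.8   3.5  56.1]
 [-27.3  10.3  57.4]]
```

View pics/s6.png

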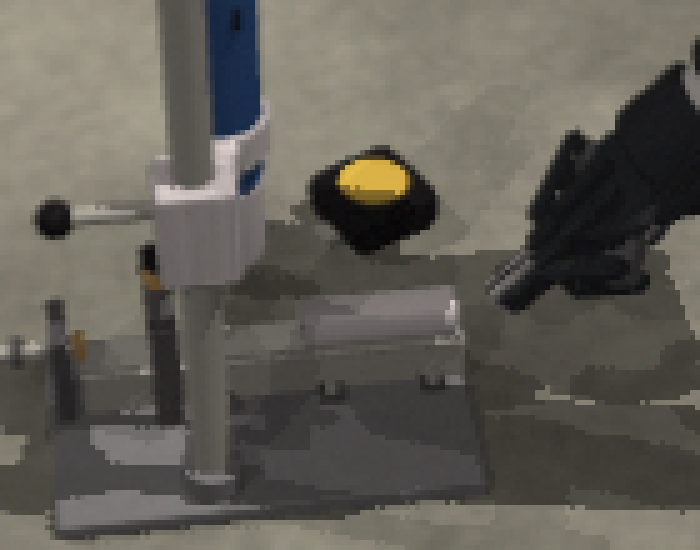

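play_rows(
  deltas="-0.001 0 0.0011 0 0 0 1; 0.0036 0 0.0035 0 0 0 1; 0.0036 0 0.0035 0 0 0 1; 0.0022 0 0.0021 0 0 0 1; 0.0022 0 0.0021 0 0 0 1; 0.0022 0 0.0021 0 0 0 1; 0.0022 0 0.0021 0 0 0 1; 0.0022 0 0.0021 0 0 0 1",
)

```text
time_s: 18.55
tcp_pos: [513.8, -68.9, 38.3]
tcp_rot: [179.8, -44.1, -10.7]
ft_force: [-1.2, -0.1, 0.7]
width: 0.2
finger_force: 0.6
```

play_rows(
  deltas="0.0029 0 0.0028 0 0 0 1; 0.0029 0 0.0028 0 0 0 1; 0.0029 0 0.0028 0 0 0 1; 0.0029 0 0.0028 0 0 0 1",
)

```text
time_s: 18.95
tcp_pos: [530.0, -72.0, 38.3]
tcp_rot: [179.8, -44.1, -10.7]
ft_force: [-0.3, 0.3, -0.6]
width: -0.0
finger_force: 0.3
```

```bash
cat > st.py <<'E'
from h import *
np.set_printoptions(precision=1,suppress=True)
o=bot.get_obs();P,R=pose(o);F=np.array(o["ft_force"]);print(o["time_s"],"tip",np.round(tip(P,R),1),"F along",F@D,F@N,F[2],o["tcp_rot"],o["joint_pos"])
p=optics.camera("side");C=cloud(p,np.ones((420,560),bool));S=np.c_[(C-E0)@D,(C-E0)@N,C[:,2]]
q=S[(abs(S[:,1])<16)&(S[:,2]>56)&(S[:,2]<75)&(S[:,0]<150)]
for a in range(0,150,10):
    s=q[abs(q[:,0]-a)<5]
    if len(s)>3: print(a,len(s),s[:,0].min(),s[:,0].max(),s[:,2].max())
E
python3 st.py
```

```text
18.95 tip [19.8 -0.9 54.8] F along -0.390745229385932 0.2404340012601037 -0.551639106652484 [179.8 -44.1 -10.7] [-20.   30.2 137.2 168.   31.8 -86.4]
0 5 -3.0252326236570672 3.237834995183843 74.66303535396854
10 16 5.594837436915477 14.528997007585328 72.92788372765257
20 26 15.056475938176256 24.649636964737162 73.7205905374464
30 23 25.109765099327646 34.66283419751026 69.748381531106
40 28 35.109732356805594 44.654726715819606 70.30513431448307
50 27 45.35512301373639 54.9550733900314 72.45228330369771
60 27 55.40406536802486 64.83498781837523 70.98278049809687
70 27 65.43714834794517 74.84441098672556 69.84671962462252
80 26 75.03630098902697 84.5460974922205 70.3423294535239
90 25 85.31676960381947 94.9565113050054 70.23574368940878
100 24 95.25728925180039 104.88502037439116 70.26998160721551
110 26 105.28539730471556 114.83357877228649 69.51831806454325
120 8 115.42590821959413 117.48679243928619 70.22660166558434
```

play_rows(
  deltas="0.0029 0.0001 0.0028 0 0 0 1; 0.0029 0.0001 0.0028 0 0 0 1; 0.0029 0.0001 0.0028 0 0 0 1; 0.0029 0.0001 0.0028 0 0 0 1; 0.0029 0.0001 0.0028 0 0 0 1",
)

```text
time_s: 19.5
tcp_pos: [549.7, -76.3, 38.4]
tcp_rot: [179.8, -44.1, -10.7]
ft_force: [-1.8, 0.2, -0.6]
width: -0.1
finger_force: 0.3
```

play_rows(
  deltas="0.0029 0 0.0028 0 0 0 1; 0.0029 0 0.0028 0 0 0 1; 0.0029 0 0.0028 0 0 0 1; 0.0022 0 0.0021 0 0 0 1; 0.0022 0 0.0021 0 0 0 1",
)

```text
time_s: 20.0
tcp_pos: [567.4, -79.7, 38.4]
tcp_rot: [179.8, -44.1, -10.7]
ft_force: [-0.6, 0.4, 0.3]
width: 0.2
finger_force: 0.4
```

play_rows(
  deltas="0.0022 0 0.0021 0 0 0 1; 0.0022 0 0.0021 0 0 0 1; 0.0022 0 0.0021 0 0 0 1; 0.0022 0 0.0021 0 0 0 1",
)

```text
time_s: 20.4
tcp_pos: [579.3, -81.9, 38.5]
tcp_rot: [179.8, -44.1, -10.7]
ft_force: [-0.8, -0.8, -1.5]
width: -0.2
finger_force: 0.3
```

```bash
python3 st.py
```

```text
20.4 tip [70.1 -1.5 55. ] F along -0.6586178496285734 -0.9163290647678661 -1.5274366561831907 [179.8 -44.1 -10.7] [-18.7  31.6 129.6 167.4  25.6 -84.4]
50 9 47.92653057880592 54.65124827216902 74.99384819524059
60 15 55.35764116620953 63.766666924863614 74.93381571267548
70 24 65.78310534197605 74.2114856857569 74.99229869435008
80 23 76.13139122915197 84.82336757245756 71.37346259723661
90 26 85.02333726064735 94.99596687899995 70.85184359192829
100 27 95.2452093565532 104.95869915603927 72.97700718525842
110 24 105.60862428492295 114.73460839445555 69.59591899360197
120 27 115.09946571649519 124.80295103477162 70.75555066083098
130 27 125.37844538049981 134.78991600522616 70.15614150530207
140 14 135.0405021373654 139.05819729575413 70.1799091085007
```

play_rows(
  deltas="0.0014 0 0.0014 0 0 0 1; 0.0014 0 0.0014 0 0 0 1; 0.0014 0 0.0014 0 0 0 1; 0.0014 0 0.0014 0 0 0 1; 0.0014 0 0.0014 0 0 0 1",
)

```text
time_s: 20.95
tcp_pos: [586.4, -83.1, 37.2]
tcp_rot: [179.9, -43.8, -10.7]
ft_force: [-11.6, 2.8, 5.9]
width: 0.1
finger_force: 5.4
```

play_rows(
  deltas="0.0014 0 0.0014 0 0 0 1; 0.0014 0 0.0014 0 0 0 1; 0.0014 0 0.0014 0 0 0 1; 0.0014 0 0.0014 0 0 0 1",
)

```text
time_s: 21.35
tcp_pos: [594.7, -84.7, 37.2]
tcp_rot: [179.9, -43.9, -10.7]
ft_force: [-10.8, 1.1, 5.0]
width: 0.3
finger_force: 4.9
```

play_rows(
  deltas="0.0014 0 0.0014 0 0 0 1; 0.0014 0 0.0014 0 0 0 1; 0.0014 0 0.0014 0 0 0 1",
)

```text
time_s: 21.65
tcp_pos: [600.6, -85.8, 37.2]
tcp_rot: [179.9, -43.9, -10.7]
ft_force: [-9.9, 2.0, 5.3]
width: 0.0
finger_force: 5.1
```

```bash
python3 st.py
```

```text
21.65 tip [91.8 -1.4 53.8] F along -10.091308454317602 0.14444745309720436 5.33708272284591 [179.9 -43.9 -10.7] [-18.2  32.5 126.2 166.9  22.9 -83.3]
70 9 65.93568708162091 74.99840596072438 73.14416269361139
80 15 75.53713707678318 84.27881810283269 74.87408811501938
90 25 86.2382801278885 94.74128620768386 73.88420585843383
100 22 95.8732777000215 104.52018909304917 71.097508933295
110 27 105.2979893737328 114.94016658944527 69.62423181674137
120 24 115.0708109159441 124.28268049275685 70.85171487583797
130 29 125.26676448214556 134.92661883792357 71.40387254775655
140 11 135.55521263669925 138.9953070773514 70.25933328212868
```

play_rows(
  deltas="-0.0029 0 -0.0028 0 0 0 1; 0.0009 0 -0.0009 0 0 0 1; 0 0 0 0 0 0 1",
)

```text
time_s: 22.0
tcp_pos: [598.9, -85.7, 39.8]
tcp_rot: [179.8, -44.2, -10.7]
ft_force: [1.3, 0.5, 0.2]
width: 0.2
finger_force: 0.0
```

play_rows(
  deltas="0.0014 0 0.0014 0 0 0 1; 0.0014 0 0.0014 0 0 0 1; 0.0014 0 0.0014 0 0 0 1; 0.0007 0 0.0007 0 0 0 1",
)

```text
time_s: 22.4
tcp_pos: [603.8, -86.5, 38.5]
tcp_rot: [179.9, -43.9, -10.7]
ft_force: [-11.1, 1.3, 6.4]
width: -0.3
finger_force: 5.1
```

```bash
python3 st.py | head -1
```

```text
22.4 tip [95.1 -1.5 55. ] F along -11.185294042710447 -0.8004227914272654 6.405151007311683 [179.9 -43.9 -10.7] [-18.1  32.4 125.7 166.8  22.4 -83.1]
```

play_rows(
  deltas="0.0011 0 0.0011 0 0 0 1; 0.0011 0 0.0011 0 0 0 1; 0.0011 0 0.0011 0 0 0 1",
)

```text
time_s: 22.75
tcp_pos: [608.2, -87.3, 38.3]
tcp_rot: [179.9, -43.9, -10.7]
ft_force: [-11.2, 0.2, 6.0]
width: -0.1
finger_force: 5.2
```

play_rows(
  deltas="0.0007 0 0.0007 0 0 0 1; 0.0007 0 0.0007 0 0 0 1; 0.0007 0 0.0007 0 0 0 1",
)

```text
time_s: 23.05
tcp_pos: [611.1, -87.9, 38.3]
tcp_rot: [179.9, -43.9, -10.7]
ft_force: [-10.3, 1.9, 5.2]
width: -0.2
finger_force: 5.1
```

play_rows(
  deltas="0.0004 0 0.0004 0 0 0 1; 0.0004 0 0.0004 0 0 0 1",
)

```text
time_s: 23.25
tcp_pos: [612.3, -88.1, 38.4]
tcp_rot: [179.9, -43.9, -10.7]
ft_force: [-9.6, 0.7, 6.3]
width: -0.2
finger_force: 5.0
```

```bash
python3 st.py | head -1
```

```text
23.25 tip [103.7  -1.5  54.9] F along -9.589818117070408 -1.053490283214121 6.314641964410145 [179.9 -43.9 -10.7] [-18.   32.8 124.4 166.5  21.4 -82.7]
```

play_rows(
  deltas="0.0002 0 0.0002 0 0 0 1; 0.0002 0 0.0002 0 0 0 1; 0.0002 0 0.0002 0 0 0 1",
)

```text
time_s: 23.6
tcp_pos: [613.1, -88.3, 38.4]
tcp_rot: [179.9, -43.9, -10.7]
ft_force: [-11.0, 1.6, 5.3]
width: 0.3
finger_force: 5.0
```

play_rows(
  deltas="0.0002 0 0.0002 0 0 0 1; 0.0002 0 0.0002 0 0 0 1; 0.0002 0 0.0002 0 0 0 1",
)

```text
time_s: 23.9
tcp_pos: [613.9, -88.5, 38.4]
tcp_rot: [179.9, -43.9, -10.7]
ft_force: [-9.9, 0.3, 5.5]
width: -0.2
finger_force: 5.2
```

play_rows(
  deltas="0.0002 0 0.0002 0 0 0 1; 0.0002 0 0.0002 0 0 0 1; 0.0002 0 0.0002 0 0 0 1",
)

```text
time_s: 24.2
tcp_pos: [614.8, -88.6, 38.4]
tcp_rot: [179.9, -43.9, -10.7]
ft_force: [-9.6, 1.1, 6.9]
width: 0.0
finger_force: 5.3
```

play_rows(
  deltas="0.0002 0 0.0002 0 0 0 1; 0.0002 0 0.0002 0 0 0 1; 0.0002 0 0.0002 0 0 0 1",
)

```text
time_s: 24.5
tcp_pos: [615.6, -88.8, 38.3]
tcp_rot: [179.9, -43.9, -10.7]
ft_force: [-11.3, 1.7, 6.7]
width: -0.3
finger_force: 5.0
```

play_rows(
  deltas="0.0002 0 0.0002 0 0 0 1; 0.0002 0 0.0002 0 0 0 1; 0.0002 0 0.0002 0 0 0 1",
)

```text
time_s: 24.8
tcp_pos: [616.5, -88.9, 38.3]
tcp_rot: [179.9, -43.9, -10.7]
ft_force: [-9.7, 1.9, 6.8]
width: 0.1
finger_force: 5.0
```

play_rows(
  deltas="0.0002 0 0.0002 0 0 0 1; 0.0002 0 0.0002 0 0 0 1; 0.0002 0 0.0002 0 0 0 1",
)

```text
time_s: 25.1
tcp_pos: [617.3, -89.1, 38.3]
tcp_rot: [179.9, -43.9, -10.7]
ft_force: [-10.0, 1.7, 5.9]
width: -0.0
finger_force: 5.1
```

play_rows(
  deltas="0.0002 0 0.0002 0 0 0 1; 0.0002 0 0.0002 0 0 0 1; 0.0002 0 0.0002 0 0 0 1",
)

```text
time_s: 25.4
tcp_pos: [618.2, -89.2, 38.3]
tcp_rot: [179.9, -43.9, -10.7]
ft_force: [-10.4, 2.0, 6.5]
width: 0.1
finger_force: 5.2
```

play_rows(
  deltas="0.0002 0 0.0002 0 0 0 1; 0.0002 0 0.0002 0 0 0 1; 0.0002 0 0.0002 0 0 0 1",
)

```text
time_s: 25.7
tcp_pos: [619.0, -89.4, 38.3]
tcp_rot: [179.9, -43.9, -10.7]
ft_force: [-10.9, 1.0, 6.2]
width: 0.3
finger_force: 5.4
```

play_rows(
  deltas="0.0002 0 0.0002 0 0 0 1; 0.0002 0 0.0002 0 0 0 1; 0.0002 0 0.0002 0 0 0 1",
)

```text
time_s: 26.0
tcp_pos: [619.8, -89.6, 38.3]
tcp_rot: [179.9, -43.9, -10.7]
ft_force: [-11.0, 1.2, 5.5]
width: -0.0
finger_force: 5.3
```

play_rows(
  deltas="0.0002 0 0.0002 0 0 0 1; 0.0002 0 0.0002 0 0 0 1; 0.0002 0 0.0002 0 0 0 1",
)

```text
time_s: 26.3
tcp_pos: [620.6, -89.7, 38.2]
tcp_rot: [179.9, -43.9, -10.7]
ft_force: [-9.6, 1.3, 6.4]
width: 0.1
finger_force: 5.0
```

play_rows(
  deltas="0.0002 0 0.0002 0 0 0 1; 0.0002 0 0.0002 0 0 0 1; 0.0002 0 0.0002 0 0 0 1",
)

```text
time_s: 26.6
tcp_pos: [621.5, -89.9, 38.3]
tcp_rot: [179.9, -43.9, -10.7]
ft_force: [-10.5, 1.3, 6.3]
width: 0.1
finger_force: 5.1
```

play_rows(
  deltas="0.0002 0 0.0002 0 0 0 1; 0.0002 0 0.0002 0 0 0 1; 0.0002 0 0.0002 0 0 0 1",
)

```text
time_s: 26.9
tcp_pos: [622.3, -90.0, 38.3]
tcp_rot: [179.9, -43.9, -10.7]
ft_force: [-10.2, 1.8, 6.0]
width: 0.2
finger_force: 5.2
```

```bash
python3 - <<'E'
from h import *
np.set_printoptions(precision=1,suppress=True)
ims=[]
for c,(r0,r1,c0,c1) in(("side",(120,210,170,290)),("top",(100,190,310,430))):
    p=optics.camera(c);C=cloud(p,np.ones((420,560),bool));S=np.c_[(C-E0)@D,(C-E0)@N,C[:,2]]
    for a in range(105,240,6):
        s=S[(abs(S[:,0]-a)<3)&(abs(S[:,1])<13)&(S[:,2]>40)&(S[:,2]<80)]
        if len(s)>1: print(c,a,len(s),np.median(s[:,2]),s[:,2].max())
    ims.append(cv2.resize(cv2.cvtColor(p["frame"],cv2.COLOR_RGB2BGR)[r0:r1,c0:c1],(400,300),interpolation=3))
cv2.imwrite("pics/c7.png",cv2.hconcat(ims))
E
```

```text
side 105 18 71.94613824466137 79.99825011771695
side 111 23 71.33427802742715 79.25662138479889
side 117 27 62.805365584866834 72.64825610181575
side 123 19 61.07795725310377 69.53967632753523
side 129 20 63.80816910134722 70.71750239321294
side 135 18 64.95019110065763 69.57610575682355
side 141 6 55.713801841547294 65.05001141115693
side 165 10 63.6693007606746 70.46428178398669
side 183 7 66.52055157170575 71.04372086561065
side 189 21 64.01210495880753 69.36356725850582
side 195 21 62.60804399055681 68.86343033693909
side 201 21 63.39103381224554 71.30518353788976
side 207 19 63.33231712040864 70.86992800928249
side 213 10 46.94384051064009 68.3634881087495
side 219 13 44.94107373778827 62.955256731062235
side 225 13 59.609325192503334 63.65009516384335
side 231 18 74.3378001677514 78.13260293175117
side 237 12 74.6317172435495 76.78412286425299
top 105 24 76.10419561865946 79.87370447933063
top 111 33 72.19424383123311 78.79970153817794
top 117 29 67.78683780249543 75.22562814898177
top 123 28 65.93867160729403 71.79164571977455
top 129 9 64.07285550111041 68.19219876797389
top 135 2 64.44416750706365 65.90534657525164
top 189 7 67.77378560786069 71.4796816808992
top 195 29 67.64387472206037 70.1774756670936
top 201 32 67.61050211223133 72.36913192092034
top 207 35 67.24103152067684 71.63912277520474
top 213 2 45.284143068891126 45.832799179580825
top 219 46 53.352201494853944 65.76758814378191
top 225 41 61.50585971800259 77.80732942784653
top 231 55 74.88621190231059 78.26680974211578
top 237 22 75.82035476328485 77.37165826115508
```

View pics/c7.png

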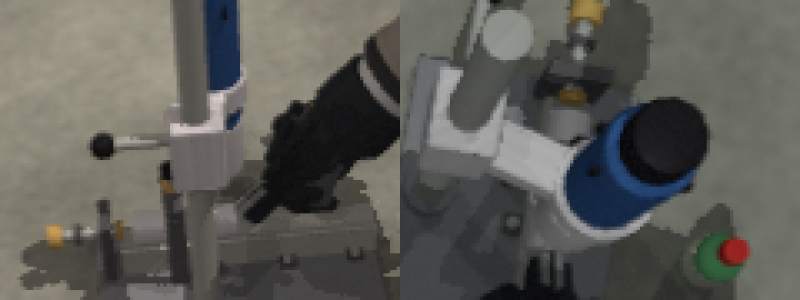

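The blank's front is about 5 mm short of the brass face, and the gripper is clear of the drill. Continuing.

play_rows(
  deltas="0.0002 0 0.0002 0 0 0 1; 0.0002 0 0.0002 0 0 0 1; 0.0002 0 0.0002 0 0 0 1; 0.0002 0 0.0002 0 0 0 1",
)

```text
time_s: 27.4
tcp_pos: [623.4, -90.2, 38.3]
tcp_rot: [179.9, -43.9, -10.7]
ft_force: [-10.6, 1.0, 5.9]
width: 0.1
finger_force: 5.3
```

play_rows(
  deltas="0.0002 0 0.0002 0 0 0 1; 0.0002 0 0.0002 0 0 0 1; 0.0002 0 0.0002 0 0 0 1",
)

```text
time_s: 27.7
tcp_pos: [624.3, -90.4, 38.3]
tcp_rot: [179.9, -43.9, -10.7]
ft_force: [-10.6, 0.8, 6.5]
width: 0.3
finger_force: 5.1
```

play_rows(
  deltas="0.0002 0 0.0002 0 0 0 1; 0.0002 0 0.0002 0 0 0 1; 0.0002 0 0.0002 0 0 0 1",
)

```text
time_s: 28.0
tcp_pos: [625.1, -90.5, 38.2]
tcp_rot: [179.9, -43.9, -10.7]
ft_force: [-10.3, 1.4, 7.3]
width: -0.2
finger_force: 5.1
```

play_rows(
  deltas="0.0002 0 0.0002 0 0 0 1; 0.0002 0 0.0002 0 0 0 1; 0.0002 0 0.0002 0 0 0 1",
)

```text
time_s: 28.3
tcp_pos: [626.0, -90.7, 38.3]
tcp_rot: [179.9, -43.9, -10.7]
ft_force: [-10.1, 1.6, 6.6]
width: -0.2
finger_force: 5.2
```

play_rows(
  deltas="0.0002 0 0.0002 0 0 0 1; 0.0002 0 0.0002 0 0 0 1; 0.0002 0 0.0002 0 0 0 1",
)

```text
time_s: 28.6
tcp_pos: [626.8, -90.9, 38.3]
tcp_rot: [179.9, -43.9, -10.7]
ft_force: [-10.2, 1.7, 6.4]
width: 0.1
finger_force: 5.3
```

play_rows(
  deltas="0.0002 0 0.0002 0 0 0 1; 0.0002 0 0.0002 0 0 0 1",
)

```text
time_s: 28.8
tcp_pos: [627.4, -91.0, 38.2]
tcp_rot: [179.9, -43.9, -10.7]
ft_force: [-10.3, 1.8, 5.3]
width: 0.1
finger_force: 5.1
```

play_rows(
  deltas="0.0002 0 0.0002 0 0 0 1; 0.0002 0 0.0002 0 0 0 1; 0.0002 0 0.0002 0 0 0 1",
)

```text
time_s: 29.1
tcp_pos: [628.2, -91.1, 38.2]
tcp_rot: [179.9, -43.9, -10.7]
ft_force: [-9.8, 1.9, 7.0]
width: 0.0
finger_force: 5.4
```

play_rows(
  deltas="0.0002 0 0.0002 0 0 0 1; 0.0002 0 0.0002 0 0 0 1",
)

```text
time_s: 29.3
tcp_pos: [628.7, -91.2, 38.1]
tcp_rot: [179.9, -43.9, -10.7]
ft_force: [-9.2, 1.8, 7.1]
width: 0.2
finger_force: 5.1
```

play_rows(
  deltas="0.0002 0 0.0002 0 0 0 1; 0.0002 0 0.0002 0 0 0 1; 0.0002 0 0.0002 0 0 0 1",
)

```text
time_s: 29.6
tcp_pos: [629.6, -91.4, 38.2]
tcp_rot: [179.9, -43.9, -10.7]
ft_force: [-9.9, 1.0, 6.6]
width: -0.2
finger_force: 5.1
```

play_rows(
  deltas="0.0002 0 0.0002 0 0 0 1; 0.0002 0 0.0002 0 0 0 1",
)

```text
time_s: 29.8
tcp_pos: [630.1, -91.5, 38.2]
tcp_rot: [179.9, -43.9, -10.7]
ft_force: [-9.8, 1.3, 7.0]
width: 0.3
finger_force: 5.1
```

play_rows(
  deltas="0.0002 0 0.0002 0 0 0 1; 0.0002 0 0.0002 0 0 0 1; 0.0002 0 0.0002 0 0 0 1",
)

```text
time_s: 30.1
tcp_pos: [630.4, -91.5, 37.9]
tcp_rot: [179.9, -43.9, -10.7]
ft_force: [-16.1, 2.0, 10.4]
width: 0.3
finger_force: 7.7
```

```bash
python3 - <<'E'
from h import *
np.set_printoptions(precision=1,suppress=True)
o=bot.get_obs();P,R=pose(o);F=np.array(o["ft_force"]);print(tip(P,R),F@D,F,o["joint_pos"])
p=optics.camera("top");C=cloud(p,np.ones((420,560),bool));S=np.c_[(C-E0)@D,(C-E0)@N,C[:,2]]
for a in range(203,230,2):
    s=S[(abs(S[:,0]-a)<1)&(abs(S[:,1])<8)&(S[:,2]>35)&(S[:,2]<80)]
    if len(s): print(a,len(s),np.sort(s[:,2]))
E
```

```text
(np.float64(122.13300137472858), np.float64(-1.4357106025892623), np.float64(54.530963495908125)) -16.140650547971653 [-16.1   2.   10.4] [-17.6  33.6 121.6 165.9  19.4 -81.7]
203 10 [66.7 67.5 67.5 67.6 68.8 68.9 68.9 69.2 69.3 70.1]
205 6 [68.2 68.6 70.2 70.4 70.6 71.9]
207 7 [67.1 67.3 68.4 68.4 68.6 69.1 70. ]
209 7 [66.  66.5 66.8 67.8 68.7 69.5 70.4]
211 8 [66.  68.5 68.5 69.2 69.3 70.  71.4 72.6]
213 5 [68.4 69.3 69.4 69.7 70.3]
215 8 [66.3 66.7 68.1 68.2 68.4 68.5 69.1 70.4]
217 7 [67.1 68.  68.5 68.6 68.6 68.9 71.6]
219 2 [64.3 68.1]
221 7 [60.5 60.7 62.4 63.5 64.4 64.8 65.1]
223 7 [60.7 61.4 62.7 63.4 63.4 63.6 64. ]
227 14 [51.6 56.4 58.6 59.4 59.4 59.6 59.9 60.1 62.2 67.1 68.2 68.5 72.2 74.5]
229 22 [39.9 47.8 49.  58.2 59.3 59.3 61.6 62.7 62.9 65.1 66.5 70.8 71.6 72.3
 73.3 73.4 74.4 75.5 75.6 75.7 76.4 77.8]
```

Contact with the stop: the force rose about 6 N above the 10 N drag and the advance halted. A touch more.

play_rows(
  deltas="0.0002 0 0.0002 0 0 0 1; 0 0 0 0 0 0 1",
)

```text
time_s: 30.35
tcp_pos: [630.4, -91.5, 37.7]
tcp_rot: [179.9, -43.8, -10.7]
ft_force: [-15.7, 2.2, 9.0]
width: 0.3
finger_force: 7.2
```

play_rows(
  deltas="0.0002 0 0.0002 0 0 0 1; 0 0 0 0 0 0 1",
)

```text
time_s: 30.55
tcp_pos: [630.4, -91.5, 37.6]
tcp_rot: [179.9, -43.8, -10.7]
ft_force: [-14.9, 1.6, 9.0]
width: -0.3
finger_force: 7.8
```

play_rows(
  deltas="0.0003 0 0.0003 0 0 0 1",
)

```text
time_s: 30.65
tcp_pos: [630.4, -91.5, 37.4]
tcp_rot: [179.9, -43.8, -10.7]
ft_force: [-19.6, 2.9, 11.3]
width: -0.3
finger_force: 9.6
```

```bash
python3 st.py | head -1; python3 st.py | head -1; python3 st.py|head -1
```

```text
30.65 tip [122.2  -1.4  54. ] F along -19.75079984647252 -0.7990453900277537 11.30287924026009 [179.9 -43.8 -10.7] [-17.6  33.7 121.5 165.9  19.3 -81.6]
30.7 tip [122.2  -1.4  53.9] F along -15.330547839074464 -0.5453480498906638 7.6194685856461515 [179.9 -43.7 -10.7] [-17.6  33.7 121.5 165.9  19.3 -81.6]
30.75 tip [122.2  -1.4  53.9] F along -17.05105810507952 0.3932462547353825 8.399592266243566 [179.9 -43.7 -10.7] [-17.6  33.7 121.5 165.9  19.3 -81.6]
```

The push peaked near 19.7 N, about 9 N over the drag, so the blank is seated. Backing off.

play_rows(
  deltas="-0.0029 0 -0.0028 0 0 0 1; -0.0072 0 -0.007 0 0 0 1; -0.018 0 -0.0174 0 0 0 1; -0.025 0 -0.0243 0 0 0 1; -0.025 0 -0.0243 0 0 0 1; -0.005 0 -0.0343 0 0 0 1; -0.005 0 -0.0343 0 0 0 1; 0 0 0 0 0 0 1",
)

```text
time_s: 31.6
tcp_pos: [469.9, -60.6, 82.5]
tcp_rot: [179.8, -44.1, -10.7]
ft_force: [-0.6, -0.3, 1.0]
width: 0.0
finger_force: 0.0
```

```bash
python3 - <<'E'
from h import *
np.set_printoptions(precision=1,suppress=True)
o=bot.get_obs();P,R=pose(o);print(o["time_s"],P,tip(P,R),o["ft_force"])
ims=[]
for c,(r0,r1,c0,c1) in(("side",(110,230,170,330)),("top",(100,220,300,460))):
    p=optics.camera(c);C=cloud(p,np.ones((420,560),bool));S=np.c_[(C-E0)@D,(C-E0)@N,C[:,2]]
    s=S[(abs(S[:,1])<13)&(S[:,2]>57)&(S[:,2]<74)&(S[:,0]>80)&(S[:,0]<226)];h,_=np.histogram(s[:,0],np.arange(80,228,4));print(c,h)
    z=[round(float(np.percentile(s[abs(s[:,0]-a)<4][:,2],90)),1) for a in(130,136,142,195,201,207,213) if (abs(s[:,0]-a)<4).sum()>2];print(z)
    ims.append(cv2.resize(cv2.cvtColor(p["frame"],cv2.COLOR_RGB2BGR)[r0:r1,c0:c1],(400,300),interpolation=3))
    for q in("brass_blank","oil_bottle","tape_measure","phone"):
        r=nets.tip_of(p,q)
        if r: print(q,world(p,r[0]["point"]))
cv2.imwrite("pics/c8.png",cv2.hconcat(ims))
E
```

```text
31.6 [469.9 -60.6  82.5] (np.float64(-41.37348475548693), np.float64(-0.890615375280816), np.float64(98.99995550738683)) [-0.6 -0.3  1. ]
side [ 0  0  0  0  0  0  0  0  0  0  0  0  4 11  7  0  0  0  0  0  0  7  0  0
  0  2  9 10  9 10 11  9 10  8 11  9]
[68.9, 69.1, 68.1, 69.0, 69.3, 69.8]
brass_blank [495.2 212.   49.4]
tape_measure [ 513.2 -190.8   29.3]
phone [734.4 306.7   8.4]
top [ 0  0  0  0  0  0  0  0  0  0  0  1  7  2  0  0  0  0  1  0  0  0  0  0
  0  0  0  7 18 21 24 23 22 23 14 15]
[66.7, 69.8, 70.6, 70.2, 70.6]
brass_blank [479.2 200.6  47.4]
oil_bottle [ 603.9 -189.5   50.5]
tape_measure [ 503.5 -210.    33.7]
phone [727.9 311.1  10.9]
```

View pics/c8.png

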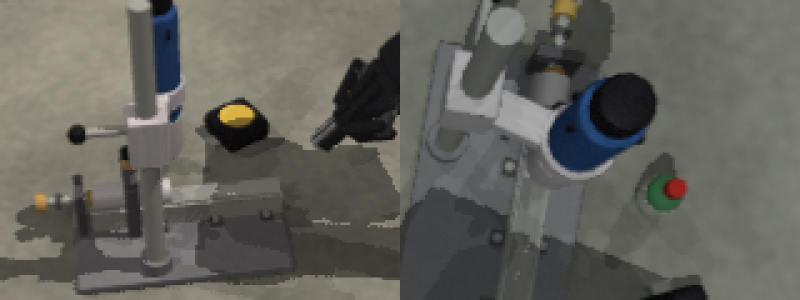

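The blank lies level in the groove against the brass stop, with the robot clear and the other objects where they were. Handing in.

```bash
python3 -c "
from station import bot
print(bot.close_job())"
```

```text
the job is handed in; nothing more can be done
None
```

I pushed the aluminium blank against the brass stop, peaking at about 9 N over the drag, left it lying there with the arm clear and the other items where they were, and handed the job in at about 32 s; the result was not shown.

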